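# Gauge an inclined guide tube and present the rod to the reader

### The arm

A 6-joint arm with a two-finger parallel gripper is mounted at the origin on the work surface. World frame = base frame: x ahead of the robot, y to its left, z up, the work surface at z = 0. Lengths are in m, angles in degrees, forces in N, time in s.
With the tool pointing down it reaches from about 0.35 to 0.875 m from the base axis. Payload 4.2 kg.
Tool frame: the origin (TCP) lies on the centre line of the jaws, within the pads' length; the fingertips stand 22 mm ahead of it and the grasp point (between the pads) lies 3 mm ahead of it; y points along the fingers, x is the direction in which the jaws open and shut, and the axes are right-handed (so a half turn about y gives the same grasp; the last joint's range is limited). The gripper opens to 87 mm and grips with 3 to 60 N. Pads are 19 mm wide; open, the fingers measure 117 mm over their backs; the gripper's body (75 mm by 190 mm) begins 51 mm behind the grasp point.
Start: joints at [-62.361, 22.042, 0.453, 0, -68.411, -14.817], TCP at [0.139, -0.609, 0.245] pointing down, gripper open.
Joint ranges: [-179.83, 179.83], [-69.29, 118.12], [-61.27, 80.66], [-181.25, 117.63], [-171.15, -9.14], [-177.46, 177.46]. Speed limits (degrees/s): [159.86, 159.86, 180, 180, 180, 180].

### API

Orientations are given as [roll, pitch, yaw] about the fixed x, y, z axes, in that order (R = Rz(yaw) Ry(pitch) Rx(roll)).
In Python, from bench import env, viewer gives the robot as it stands.
- The arm moves only by the shell command python3 -m inch 'ROWS'. ROWS is JSON, a list of rows, each a list of 3 entries, a list of its own where there are three numbers: the shift along the world's x, y, z in m, then the turn, a rotation vector about the world's x, y, z in rad, then the finger opening in m, from 0 to 0.087. In form: [[[tx, ty, tz], [wx, wy, wz], hand], ...]. A call has 1 to 8 rows; each row is the pose to reach, as a shift and turn from the pose commanded when the call began; what a row does not reach only later rows make up. A row lasts 1/10 s, in which the tool goes at most 50 mm and 8.59 degrees, less where a joint would pass 70% of its speed; a pose out of reach is approached as far as the arm can. A call with a gripper value outside its range is refused whole. The fingers move at their own pace and stop on an object; the grip force is fixed at half the most. Time passes only in rows, so rows that repeat a pose let the fingers close. It gives the time, the measured TCP pose, the force and the opening at its end, in the units of the state.
- env.get_state(): the state, without advancing time (a new reading comes with each control period).
- viewer.grab_frame(name): name is "scene" or "top" or "wrist"; returns a dict with "frame" (384x512x3 uint8, red, green, blue), "range_z" (384x512 float32, m along the optical axis (not along the pixel's ray), 0 where there is no reading), "mtx" (3x3 intrinsics, pixels), "camera_from_world" (4x4, takes a point from world to camera coordinates); the wrist camera has in their place "mount" (4x4, takes a point from camera to tool coordinates, whose origin is the TCP and whose axes are the tool frame's). Camera axes: x right, y up, looking along -z (the intrinsics and any distortion apply to the point x, -y, -z); pixel columns grow to the right and rows downward; lengths in m; the calibration is good to about 2 mm. A picture is of the moment at which its call begins: read the wrist's pose just before it.
- env.sign_off(): hands the job in, once; it reports no verdict.
The state is a dict: "time_s": time; "joint_positions": joint angles; "qvel": joint speeds; "effort": joint torques, N m; "ee_pos": TCP position; "tcp_rot": TCP orientation; "wrist_force": force on the tool from outside, world axes, zero at the start; "ft_torque": the same for the moment, N m; "finger_gap": finger opening in m.
Only numpy, scipy, OpenCV 4.12 (cv2) and the standard library are available. Lean on these libraries where they do the work, as an engineer would, in place of code of your own. Each camera call takes 0.05 s, during which the arm holds its last target.

### The job

Gauge the depth of the inclined guide tube: take the collared gauge rod off its rest, slide it tip first into the tube until the collar stops against the tube's mouth, then draw it right out again. Then hold the rod level, pointing squarely through the gap between the two posts of the optical reader, with its tip in the middle of the beam and without anything touching the reader. Finish while still holding it there, steady in the gripper (do not put it down or let go), and leave the tray, jar and screwdriver undisturbed.

Things in the scene. Friction and masses are not known exactly. Their poses are not given: they have to be found in the camera images.
- rod: loose gauge rod, 130 g. Origin on its axis at the collar's stopping face (towards the tip); x runs from tip to handle. x -70 to 0 mm: steel shaft, 10 mm diameter; 0 to 8: collar, 28 mm diameter; 8 to 98: flat-sided handle, 16 wide (y) by 22 high (z). A 6 mm brass plunger stands out of the shaft's end. Starts level on the rest, z up, axis 50 mm above the table, tip roughly towards the robot
- plunger (a joint): how far the rod's tip plunger is pushed into the shaft, m: 0 fully out, 0.012 the most; it starts at 0 to 0.003, moves against a friction of about 2 N and stays where it is left. With the collar seated in the tube it reads about 0.009: that is the measurement
- rod_tip (a point): centre of the plunger's end face, the rod's tip; on the rod's axis at own x = -0.083 m + plunger; axes as the rod's
- tube: fixed steel tube, 36 mm outside, bore 14 mm, 74 mm deep to a solid bottom, inclined 35 degrees from level, mouth up and roughly away from the robot. Origin at the mouth's centre, 105 mm above the table; x points out of the mouth along the axis, y is level. A seated rod has the same origin and x. Below it: base plate 150 x 90 x 12 mm centred 35 mm behind the mouth, and a narrow post
- rest: fixed black base 170 x 60 x 12 mm, two slotted supports 34 mm wide: under the shaft 45 mm from the origin towards the tip (top 66 mm high), under the handle 82 mm the other way (59 mm high); slots open upwards. Between them the handle is free from 8 to 75 mm to grip across its width from above. Origin on the table under the rod's origin, x along the rod to its handle
- reader: fixed optical reader: grey base 80 (x) x 130 (y) x 15 mm with two black posts, each 36 (x) x 28 (y) mm, 145 mm high, standing 54 mm apart along y. The gap is open at both x sides and above. Origin on the table at the centre of the base, z up
- beam (a point): middle of the reader's beam, halfway between the posts, 110 mm above the table; axes as the reader's: x runs through the gap, y from post to post. The rod may point through the gap either way along x
- tray: bystander: black open tray with small compartments, 70 x 70 x 14 mm, origin at the centre of its underside
- jar: bystander: amber jar, 44 mm diameter, 50 mm high with white cap, origin at the centre of its underside
- driver: bystander: screwdriver, 150 mm long, lying on the table, own x along it
Not all that is in view belongs to the job. Leave any green or purple look-alike of the rest alone.

How it is judged:
By the outcome, as a careful person would: the job done as asked, in the order asked, and still so for the second after the job is handed in, while the arm keeps its last pose, push and grip.
It also fails if it takes over 56 s, if anything falls off the work surface, if the arm or the gripper's body presses on something with over 40 N, if the wrist force passes 120 N, or if a joint passes its speed limit or range.

## Working session

There is one attempt and no reset: what is moved stays moved. The work goes in short steps, Python scripts to look and compute and a shell command to move; the robot and the scene stay as the last step left them, time stands still between calls to the robot, and variables do not carry over. Pictures are saved under pics/ and viewed, and the job is handed in when it is done.

```bash
ls; mkdir -p pics; python3 - <<'E'
from bench import env, viewer
import cv2,numpy as np
print(env.get_state())
for n in ["scene","top"]:
    f=viewer.grab_frame(n); cv2.imwrite(f"pics/{n}0.png",cv2.cvtColor(f["frame"],cv2.COLOR_RGB2BGR))
    np.savez(f"pics/{n}0.npz",**{k:v for k,v in f.items()})
    print(n,f["mtx"],f["camera_from_world"],{k:getattr(v,'shape',v) for k,v in f.items()})
E
```

```text
pics
{'time_s': 0.0, 'joint_positions': array([-6.23603043e+01,  2.20909899e+01,  3.79805350e-01, -2.78157661e-02,
       -6.84111050e+01, -1.48176596e+01]), 'qvel': array([-0.01728148, -0.0127117 ,  0.05493493,  0.02056498,  0.0023189 ,
       -0.10703335]), 'effort': array([-1.80892352e-03, -3.90664816e+01,  1.87405533e+01,  4.22017872e+00,
        1.09519003e-02, -1.99470142e-04]), 'ee_pos': array([ 0.1386069 , -0.60887033,  0.24346036]), 'tcp_rot': array([-89.99370774,  -0.12483411, 102.81176698]), 'wrist_force': array([-0.07496513,  0.25884556, -0.33790639]), 'ft_torque': array([ 0.00191562,  0.04186025, -0.03670721]), 'finger_gap': 0.08705621964239355}
scene [[347.57193765   0.         257.01415123]
 [  0.         347.57193765 195.99348173]
 [  0.           0.           1.        ]] [[-0.58086529  0.81396023 -0.00801633  0.35983531]
 [-0.64410406 -0.45358488  0.61594701  0.21373951]
 [ 0.49772028  0.36294559  0.7877468  -1.10794158]
 [ 0.          0.          0.          1.        ]] {'frame': (384, 512, 3), 'range_z': (384, 512), 'mtx': (3, 3), 'camera_from_world': (4, 4)}
top [[492.71369778   0.         255.89019744]
 [  0.         492.71369778 194.83416078]
 [  0.           0.           1.        ]] [[ 3.17603333e-04 -9.99903401e-01  1.38955684e-02 -9.76722945e-02]
 [ 9.96240591e-01  1.52013816e-03  8.66162470e-02 -5.05808004e-01]
 [-8.66290032e-02  1.38158197e-02  9.96144838e-01 -1.30156418e+00]
 [ 0.00000000e+00  0.00000000e+00  0.00000000e+00  1.00000000e+00]] {'frame': (384, 512, 3), 'range_z': (384, 512), 'mtx': (3, 3), 'camera_from_world': (4, 4)}
```

View pics/scene0.png

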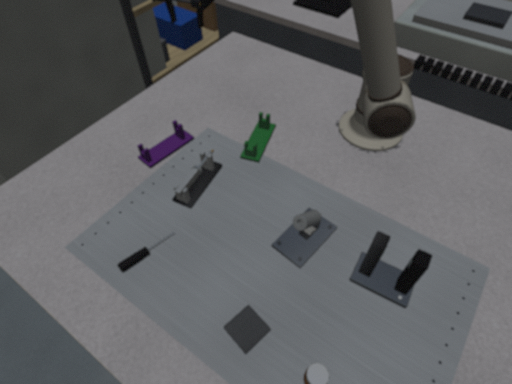

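View pics/top0.png

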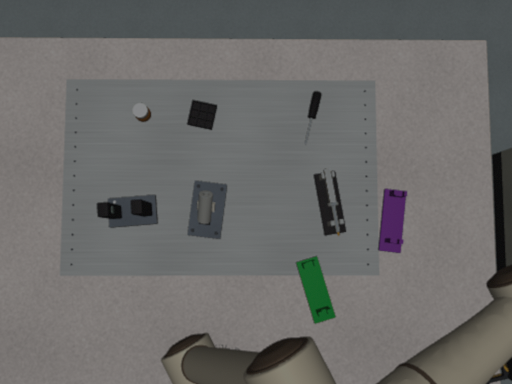

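The top view shows the rest with the rod at about (330,203), the tube at (207,208), the reader at (132,210), the tray at (203,115), the jar at (142,112) and the driver at (313,117). The green and purple pieces are decoys. Next I enlarge the crops.

```bash
cat > h.py <<'E'
import numpy as np,cv2
from scipy.spatial.transform import Rotation as R
def load(p):
    d=np.load(p); return d
def pts(f,T=None):
    """world points for all pixels from depth"""
    K=f["mtx"];z=f["range_z"];h,w=z.shape
    u,v=np.meshgrid(np.arange(w),np.arange(h))
    P=np.stack([(u-K[0,2])/K[0,0]*z,-(v-K[1,2])/K[1,1]*z,-z,np.ones_like(z)],-1)
    if T is None:T=np.linalg.inv(f["camera_from_world"])
    return (P@T.T)[...,:3]
def ray(f,u,v,zp,T=None):
    K=f["mtx"]
    if T is None:T=np.linalg.inv(f["camera_from_world"])
    d=T[:3,:3]@np.array([(u-K[0,2])/K[0,0],-(v-K[1,2])/K[1,1],-1]);o=T[:3,3]
    return o+d*(zp-o[2])/d[2]
def proj(f,p,M=None):
    K=f["mtx"]
    if M is None:M=f["camera_from_world"]
    c=M[:3,:3]@np.asarray(p)+M[:3,3]
    return K[0,0]*c[0]/-c[2]+K[0,2],K[1,1]*-c[1]/-c[2]+K[1,2]
def tool(s):
    T=np.eye(4);T[:3,:3]=R.from_euler('xyz',s["tcp_rot"],degrees=True).as_matrix();T[:3,3]=s["ee_pos"];return T
E
python3 - <<'E'
from h import *
f=load("pics/top0.npz")
im=cv2.cvtColor(f["frame"],cv2.COLOR_RGB2BGR)
cv2.imwrite("pics/t1.png",cv2.resize(im[160:250,85:245],None,fx=5,fy=5,interpolation=cv2.INTER_CUBIC))
cv2.imwrite("pics/t2.png",cv2.resize(im[155:245,300:360],None,fx=6,fy=6,interpolation=cv2.INTER_CUBIC))
P=pts(f)
for n,(u,v) in dict(rod=(333,205),tube=(207,208),base=(215,230),reader=(125,222),p1=(142,208),p2=(108,211),tray=(203,115),jar=(140,110),board=(260,200)).items(): print(n,P[v,u].round(4))
E
```

```text
rod [ 0.4764 -0.2984  0.0585]
tube [0.4659 0.0275 0.0957]
base [0.4117 0.0127 0.011 ]
reader [0.433  0.2537 0.0143]
p1 [0.4632 0.1823 0.1375]
p2 [0.4556 0.2638 0.1408]
tray [ 7.296e-01  4.900e-02 -5.000e-04]
jar [0.7299 0.2119 0.0498]
board [ 0.4938 -0.1088 -0.001 ]
```

View pics/t1.png

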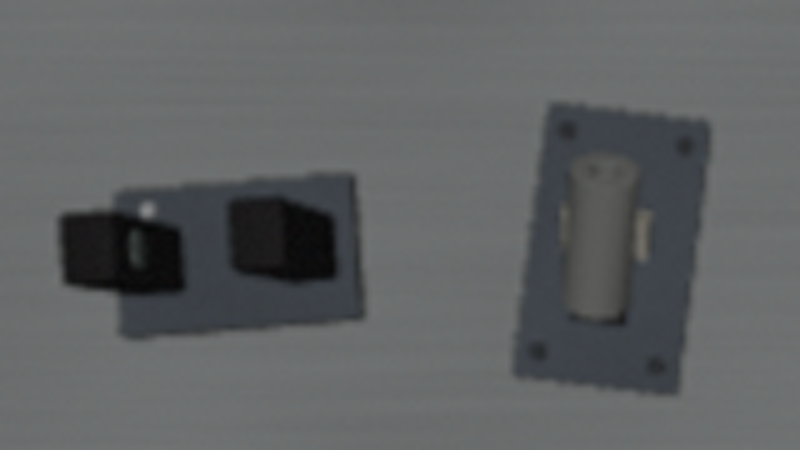

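View pics/t2.png

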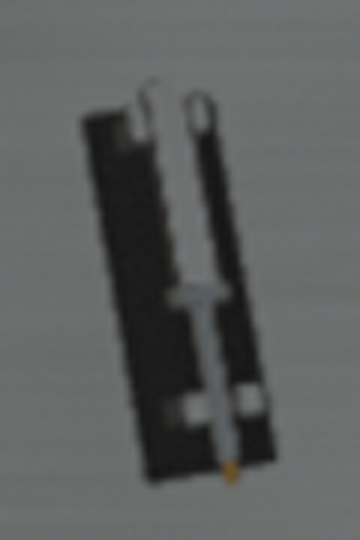

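```bash
python3 - <<'E'
from h import *
f=load("pics/top0.npz")
g=lambda c,s,o,z:ray(f,c[0]/s+o[0]-.5+.5/s,c[1]/s+o[1]-.5+.5/s,z)
o=(300,155)
t=g((230,475),6,o,.05);c=g((200,297),6,o,.05);h=g((163,85),6,o,.06);print("rod",t,c,h)
d=h-t;print(np.degrees(np.arctan2(d[1],d[0])),np.linalg.norm((h-t)[:2]),np.linalg.norm((c-t)[:2]))
o=(85,160)
for n,z,cs in (("reader",.015,[(118,190),(355,175),(365,318),(122,337)]),("tubebase",.012,[(550,102),(710,120),(680,393),(514,375)])):
    w=np.array([g(q,5,o,z) for q in cs]);print(n,w.mean(0).round(4))
    for i in range(4):
        e=w[(i+1)%4]-w[i];print(np.linalg.norm(e).round(4),np.degrees(np.arctan2(e[1],e[0])).round(2))
E
```

```text
rod [ 0.40150607 -0.31177891  0.05      ] [ 0.47937979 -0.29968215  0.05      ] [ 0.57176016 -0.28295912  0.06      ]
9.607677488480498 0.17267609835121853 0.0788076627738451
reader [0.4636 0.2338 0.015 ]
0.1273 -86.26
0.0773 -175.01
0.13 94.52
0.0791 3.04
tubebase [0.4683 0.0337 0.012 ]
0.0873 -96.35
0.1483 174.08
0.0896 83.85
0.1486 -6.83
```

```bash
python3 -m inch '[[[0.04,0.033,0.01],[0,0,-0.056],0.087],[[0.08,0.066,0.01],[0,0,-0.056],0.087],[[0.128,0.106,0.01],[0,0,-0.056],0.087],[[0.176,0.145,0.01],[0,0,-0.056],0.087],[[0.224,0.185,0.01],[0,0,-0.056],0.087],[[0.27,0.223,0.01],[0,0,-0.056],0.087],[[0.316,0.26,0.01],[0,0,-0.056],0.087],[[0.35,0.288,0.01],[0,0,-0.056],0.087]]'
python3 -m inch '[[[0.02,0.018,0],[0,0,0],0.087],[[0.03,0.026,0],[0,0,0],0.087],[[0.03,0.026,0],[0,0,0],0.087],[[0.03,0.026,0],[0,0,0],0.087]]'
cat > snap.py <<'E'
import sys
from h import *
from bench import env,viewer
n,cam=sys.argv[1],sys.argv[2]
s=env.get_state();f=viewer.grab_frame(cam)
d={k:v for k,v in f.items()}
if cam=="wrist":
    d["T"]=tool(s)@f["mount"]; print(f["mount"].round(4).tolist())
else: d["T"]=np.linalg.inv(f["camera_from_world"])
np.savez(f"pics/{n}.npz",**d)
cv2.imwrite(f"pics/{n}.png",cv2.cvtColor(f["frame"],cv2.COLOR_RGB2BGR))
print(s["time_s"],s["ee_pos"].round(4),s["tcp_rot"].round(2),s["wrist_force"].round(2),s["finger_gap"],s["joint_positions"].round(1))
E
python3 snap.py w1 wrist
```

```text
time_s: 0.9
ee_pos: [0.4479, -0.354, 0.2543]
tcp_rot: [-90.0, -0.0, 99.6]
wrist_force: [0.8, -1.6, -0.2]
finger_gap: 0.087
time_s: 1.3
ee_pos: [0.4761, -0.3301, 0.2543]
tcp_rot: [-89.9, -0.0, 99.6]
wrist_force: [-0.2, 1.1, 0.4]
finger_gap: 0.0868
[[1.0, -0.0004, -0.0002, 0.0002], [-0.0001, 0.2538, -0.9673, -0.1406], [0.0004, 0.9673, 0.2538, 0.0716], [0.0, 0.0, 0.0, 1.0]]
1.3 [ 0.4761 -0.3301  0.2543] [-8.994e+01 -3.000e-02  9.958e+01] [-0.24  1.06  0.35] 0.08682794601096813 [-18.7  17.2  -5.3   0.  -67.6 -61.7]
```

View pics/w1.png

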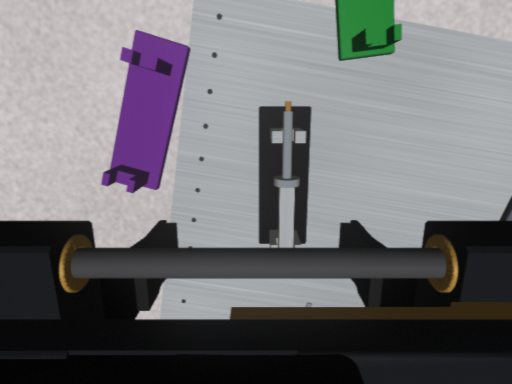

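The wrist view shows the rod along column ~287, tip at (288,104), collar face at ~(287,181), green and purple decoys to the sides.

```bash
python3 - <<'E'
from h import *
f=load("pics/w1.npz");im=f["frame"];cv2.imwrite("pics/w1c.png",cv2.resize(cv2.cvtColor(im,cv2.COLOR_RGB2BGR)[90:260,235:335],None,fx=4.5,fy=3.5*1,interpolation=cv2.INTER_CUBIC)[:600])
g=im.astype(int).sum(2)
for r in (102,104,106,108,118,124,150,158,166,172,176,178,180,182,184,186,188,190,200,210,222):
    m=np.where((g[r,262:310]>150)|((im[r,262:310,0].astype(int)-im[r,262:310,2])>40))[0]+262
    print(r,m.min() if len(m) else None,m.max() if len(m) else None,len(m), g[r,280:296:3])
P=pts(f,f["T"])
for r,c in ((150,287),(183,287),(200,287),(220,287),(130,250)):print(r,c,P[r,c].round(4))
E
```

```text
102 262 309 48 [507 504 326 336 494 500]
104 262 309 48 [499 496 318 331 493 502]
106 262 309 48 [286 284 313 326 274 278]
108 285 291 7 [129 128 307 326 129 126]
118 283 292 10 [127 238 415 417 273 123]
124 283 292 10 [123 244 415 414 260 122]
150 282 309 12 [114 312 418 411 158 112]
158 282 309 12 [115 324 416 406 137 110]
166 282 309 12 [109 333 418 404 130 110]
172 282 309 12 [115 340 417 399 127 107]
176 276 309 21 [160 349 420 397 164 150]
178 274 309 28 [164 245 341 285 161 161]
180 273 309 30 [356 317 286 285 309 370]
182 274 309 29 [407 415 416 413 408 390]
184 274 309 29 [407 414 414 412 408 389]
186 275 309 27 [403 417 414 411 409 371]
188 278 309 21 [434 507 497 504 510 168]
190 278 309 21 [443 511 506 510 514 154]
200 278 309 21 [488 509 508 511 515 158]
210 278 309 21 [506 509 506 512 515 128]
222 278 309 21 [495 506 503 511 506 103]
150 287 [ 0.4436 -0.3044  0.0555]
183 287 [ 0.4765 -0.299   0.0649]
200 287 [ 0.4956 -0.295   0.0614]
220 287 [ 0.518  -0.2906  0.061 ]
130 250 [ 0.4335 -0.3467  0.0016]
```

View pics/w1c.png

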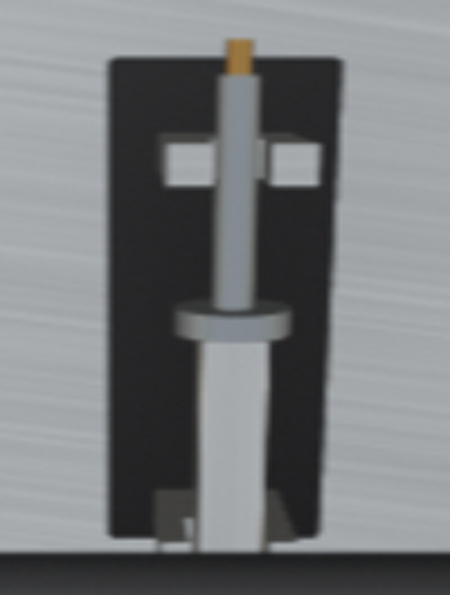

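```bash
python3 - <<'E'
from h import *
f=load("pics/w1.npz");im=f["frame"];g=im.astype(float).sum(2);T=f["T"]
def edges(r,c0,c1,th):
    x=g[r];l=c0
    while x[l]<th:l+=1
    le=l-(x[l]-th)/(x[l]-x[l-1])
    k=c1
    while x[k]<th:k-=1
    return le,k+(x[k]-th)/(x[k]-x[k+1])
A=[]
for r in list(range(116,126,2))+list(range(146,174,4)):
    a,b=edges(r,276,297,265);p,q=ray(f,a,r,.05,T),ray(f,b,r,.05,T);A.append((p+q)/2)
    if r%8==0:print(r,a,b,np.linalg.norm(p-q))
for r in range(192,226,6):
    a,b=edges(r,270,300,465);p,q=ray(f,a,r,.061,T),ray(f,b,r,.061,T);A.append((p+q)/2);print(r,a,b,np.linalg.norm(p-q))
A=np.array(A);
for S in (A[:12],A[12:],A):
    k=np.polyfit(S[:,0],S[:,1],1);print("yaw",np.degrees(np.arctan(k[0])),"y at x=.48",np.polyval(k,.48),"at .52",np.polyval(k,.52))
# tip (brass top edge) and collar front
for r in range(98,108): print(r,im[r,288])
print(ray(f,287.8,100.6,.053,T),"collar lower edge at z.05?",ray(f,287,187,.064,T),"front top",ray(f,287,181,.064,T))
E
```

```text
120 283.21495327102804 292.0162601626016 0.009158384814567254
192 280.2769230769231 293.29411764705884 0.013875529844696538
198 279.8671875 293.359649122807 0.014452136795366768
204 279.7063492063492 293.03472222222223 0.014346200002322559
210 279.6821705426357 292.7042253521127 0.014085381800203129
216 279.7089552238806 292.44554455445547 0.01384465704135493
222 279.7709923664122 292.3693693693694 0.013762406390047683
yaw 9.649594441677491 y at x=.48 -0.2978106791846237 at .52 -0.2910095664306661
yaw 9.478882969999969 y at x=.48 -0.2980348437366446 at .52 -0.2913562937489055
yaw 9.45817011043001 y at x=.48 -0.29798237560877006 at .52 -0.29131868813683115
98 [164 168 171]
99 [165 170 172]
100 [163 166 165]
101 [155 134  98]
102 [152 119  68]
103 [151 117  64]
104 [150 117  64]
105 [150 117  64]
106 [151 117  64]
107 [150 116  63]
[ 0.3944397  -0.31286776  0.053     ] collar lower edge at z.05? [ 0.48090189 -0.29801782  0.064     ] front top [ 0.47454745 -0.29924166  0.064     ]
```

```bash
python3 -m inch '[[[0.042,0.0386,-0.02],[0,0,0],0.087],[[0.042,0.0386,-0.03],[0,0,0],0.087],[[0.042,0.0386,-0.07],[0,0,0],0.087],[[0.042,0.0386,-0.11],[0,0,0],0.087],[[0.042,0.0386,-0.14],[0,0,0],0.06],[[0.042,0.0386,-0.14],[0,0,0],0.05]]'; python3 snap.py w2 wrist
```

```text
time_s: 1.95
ee_pos: [0.5146, -0.291, 0.1098]
tcp_rot: [-89.4, -0.3, 99.5]
wrist_force: [-0.6, 0.7, -0.5]
finger_gap: 0.0778
[[1.0, -0.0004, -0.0002, 0.0002], [-0.0001, 0.2538, -0.9673, -0.1405], [0.0004, 0.9673, 0.2538, 0.0716], [0.0, 0.0, 0.0, 1.0]]
1.95 [ 0.5146 -0.291   0.1098] [-89.45  -0.3   99.46] [-0.58  0.7  -0.47] 0.07782651712406678 [-13.8  26.3 -13.9  -0.1 -50.4 -66.6]
```

View pics/w2.png

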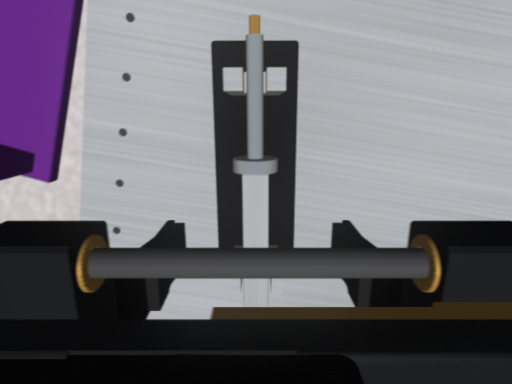

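The rod is now at column 255, centred between the jaws. I descend.

```bash
python3 -m inch '[[[0,0,-0.02],[0,0,0],0.05],[[0,0,-0.04],[0,0,0],0.05],[[0,0,-0.05],[0,0,0],0.05],[[0,0,-0.05],[0,0,0],0.05],[[0,0,-0.05],[0,0,0],0.05]]'; python3 snap.py w3 wrist
```

```text
time_s: 2.5
ee_pos: [0.5197, -0.2917, 0.0661]
tcp_rot: [-90.1, 0.1, 99.6]
wrist_force: [0.7, -0.2, 0.3]
finger_gap: 0.0503
[[1.0, -0.0004, -0.0002, 0.0002], [-0.0001, 0.2538, -0.9673, -0.1406], [0.0004, 0.9673, 0.2538, 0.0716], [0.0, 0.0, 0.0, 1.0]]
2.5 [ 0.5197 -0.2917  0.0661] [-9.012e+01  8.000e-02  9.962e+01] [ 0.73 -0.2   0.26] 0.05031216987198947 [-13.7  29.5 -16.1   0.  -44.2 -66.7]
```

View pics/w3.png

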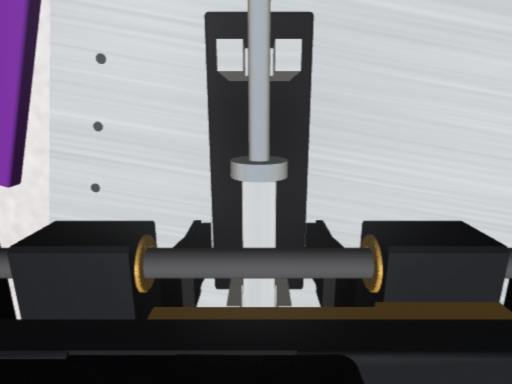

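The rod sits at column 259, and the jaw parts (146 and 372) centre on 259, so it is aligned. I descend the last 13 mm and close.

```bash
python3 -m inch '[[[0,0,-0.013],[0,0,0],0.05],[[0,0,-0.013],[0,0,0],0.03],[[0,0,-0.013],[0,0,0],0.02],[[0,0,-0.013],[0,0,0],0.01],[[0,0,-0.013],[0,0,0],0.005],[[0,0,-0.013],[0,0,0],0.0],[[0,0,-0.013],[0,0,0],0.0],[[0,0,-0.013],[0,0,0],0.0]]';  python3 -m inch '[[[0,0,0],[0,0,0],0.0],[[0,0,0],[0,0,0],0.0]]'; python3 snap.py w4 wrist
```

```text
time_s: 3.35
ee_pos: [0.5189, -0.2911, 0.0517]
tcp_rot: [-90.0, 0.0, 99.6]
wrist_force: [0.5, 0.6, -0.4]
finger_gap: 0.0158
time_s: 3.55
ee_pos: [0.519, -0.2911, 0.0517]
tcp_rot: [-90.0, 0.0, 99.6]
wrist_force: [-0.5, 0.3, 1.0]
finger_gap: 0.0157
[[1.0, -0.0004, -0.0002, 0.0002], [-0.0001, 0.2538, -0.9673, -0.1406], [0.0004, 0.9673, 0.2538, 0.0716], [0.0, 0.0, 0.0, 1.0]]
3.55 [ 0.519  -0.2911  0.0517] [-9.002e+01  1.000e-02  9.962e+01] [-0.45  0.34  1.05] 0.015691140586194297 [-13.7  30.6 -16.8   0.  -42.6 -66.7]
```

View pics/w4.png

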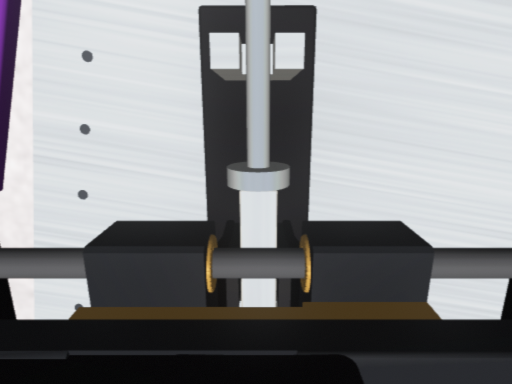

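Gripped at a 15.7 mm opening. I lift.

```bash
python3 -m inch '[[[0,0,0.01],[0,0,0],0.0],[[0,0,0.03],[0,0,0],0.0],[[0,0,0.06],[0,0,0],0.0],[[0,0,0.1],[0,0,0],0.0],[[0,0,0.14],[0,0,0],0.0],[[0,0,0.18],[0,0,0],0.0],[[0,0,0.18],[0,0,0],0.0],[[0,0,0.18],[0,0,0],0.0]]'; python3 snap.py w5 wrist; python3 snap.py t5 top; python3 - <<'E'
from h import *
cv2.imwrite('pics/a5.png',np.hstack([cv2.imread('pics/w5.png')[:,100:420],cv2.resize(cv2.imread('pics/t5.png')[140:260,270:390],(384,384),interpolation=cv2.INTER_CUBIC)]))
E
```

```text
time_s: 4.4
ee_pos: [0.5186, -0.2908, 0.2326]
tcp_rot: [-90.1, -0.0, 99.6]
wrist_force: [0.5, -1.1, -1.8]
finger_gap: 0.0156
[[1.0, -0.0004, -0.0002, 0.0002], [-0.0001, 0.2538, -0.9673, -0.1406], [0.0004, 0.9673, 0.2538, 0.0716], [0.0, 0.0, 0.0, 1.0]]
4.4 [ 0.5186 -0.2908  0.2326] [-90.12  -0.    99.59] [ 0.51 -1.09 -1.85] 0.015564644160698868 [-13.7  19.5  -5.1  -0.1 -65.3 -66.7]
4.45 [ 0.518  -0.2906  0.2309] [-8.995e+01 -9.000e-02  9.958e+01] [-0.4  -0.44 -2.03] 0.015943254817831022 [-13.7  19.6  -5.2  -0.1 -65.3 -66.7]
```

View pics/a5.png

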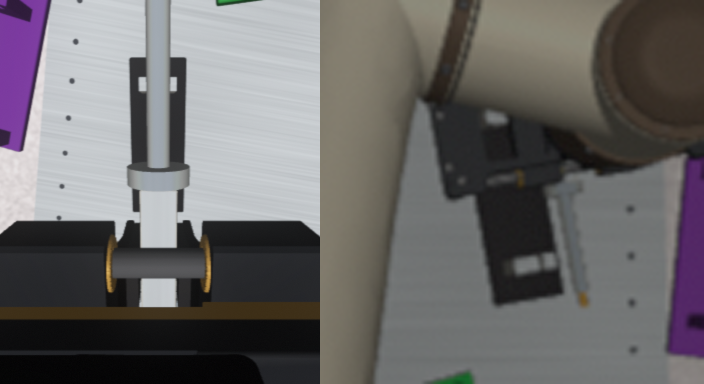

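```bash
cat > rodtool.py <<'E'
import sys
from h import *
f=load(f"pics/{sys.argv[1]}.npz");im=f["frame"];g=im.astype(float).sum(2);M=f["mount"]
P=pts(f,M)
for r in (20,50,80,110,140,155,162,166,170,174,180,186,195,210,240):
    c=258;print(r,P[r,c].round(4),end=' ')
    z=f["range_z"][r]; d0=z[c];a=c;b=c
    while a>0 and abs(z[a-1]-d0)<.008:a-=1
    while b<511 and abs(z[b+1]-d0)<.008:b+=1
    print("xc",((P[r,a]+P[r,b])/2)[0].round(4),(P[r,b]-P[r,a])[0].round(4),a,b)
E
python3 rodtool.py w5; python3 rodtool.py w4
```

```text
20 [ 0.0002 -0.0045  0.1035] xc 0.0002 0.0095 246 270
50 [ 0.0002 -0.0032  0.0931] xc 0.0002 0.0097 246 270
80 [ 0.0002 -0.0034  0.0819] xc 0.0004 0.0094 247 270
110 [ 0.0002 -0.0031  0.0702] xc 0.0002 0.0093 247 269
140 [ 0.0002 -0.0035  0.058 ] xc 0.0002 0.0095 247 269
155 [ 0.0002 -0.0038  0.0517] xc 0.0002 0.0096 247 269
162 [ 0.0002 -0.0035  0.0487] xc 0.0004 0.0092 248 269
166 [ 0.0002 -0.0036  0.047 ] xc 0.0002 0.0275 227 289
170 [ 0.0002 -0.0092  0.0463] xc 0.0002 0.0269 227 289
174 [ 0.0002 -0.0131  0.0454] xc 0.0007 0.0237 231 287
180 [ 0.0002 -0.0123  0.0428] xc 0.0005 0.0244 230 287
186 [ 0.0002 -0.0124  0.0403] xc 0.0002 0.024 230 286
195 [ 0.0002 -0.01    0.0358] xc 0.0004 0.0156 240 277
210 [ 0.0002 -0.0096  0.0291] xc 0.0005 0.0158 240 277
240 [ 0.0002 -0.009   0.0152] xc 0.0009 0.0162 241 277
20 [ 0.0002 -0.004   0.1036] xc 0.0002 0.0094 246 270
50 [ 0.0002 -0.0045  0.0929] xc 0.0002 0.0097 246 270
80 [ 0.0002 -0.0034  0.0819] xc 0.0004 0.0095 247 270
110 [ 0.0002 -0.0036  0.0702] xc 0.0002 0.0092 247 269
140 [ 0.0002 -0.0033  0.058 ] xc 0.0002 0.0094 247 269
155 [ 0.0002 -0.0037  0.0517] xc 0.0002 0.0096 247 269
162 [ 0.0002 -0.0036  0.0487] xc 0.0005 0.0091 248 269
166 [ 0.0002 -0.0028  0.0468] xc 0.0002 0.0274 227 289
170 [ 0.0002 -0.0092  0.0463] xc 0.0005 0.0262 228 289
174 [ 0.0002 -0.012   0.0452] xc 0.0005 0.0242 230 287
180 [ 0.0002 -0.0128  0.0429] xc 0.0004 0.0244 230 287
186 [ 0.0002 -0.0126  0.0403] xc 0.0005 0.0245 230 287
195 [ 0.0002 -0.0098  0.0358] xc 0.0004 0.0156 240 277
210 [ 0.0002 -0.0101  0.0293] xc 0.0005 0.0157 240 277
240 [ 0.0002 -0.0098  0.0155] xc 0.0009 0.0162 241 277
```

```bash
python3 -m inch '[[[0.004,0.03,0.03],[0,0,0],0.0],[[0.008,0.075,0.05],[0,0,-0.03],0.0],[[0.013,0.12,0.05],[0,0,-0.06],0.0],[[0.018,0.165,0.05],[0,0,-0.09],0.0],[[0.023,0.21,0.05],[0,0,-0.12],0.0],[[0.028,0.255,0.05],[0,0,-0.15],0.0],[[0.033,0.3,0.05],[0,0,-0.17],0.0],[[0.038,0.34,0.05],[0,0,-0.17],0.0]]'; python3 -m inch '[[[0.004,0.03,0],[0,0,0],0.0],[[0.004,0.04,0],[0,0,0],0.0],[[0.004,0.04,0],[0,0,0],0.0],[[0.004,0.04,0],[0,0,0],0.0]]';python3 snap.py w6 wrist
```

```text
time_s: 5.3
ee_pos: [0.5559, 0.0508, 0.2796]
tcp_rot: [-89.8, 0.1, 89.9]
wrist_force: [0.9, -0.1, -1.3]
finger_gap: 0.0158
time_s: 5.7
ee_pos: [0.5603, 0.0881, 0.2805]
tcp_rot: [-89.9, 0.1, 89.9]
wrist_force: [-0.2, 0.3, -2.3]
finger_gap: 0.0156
[[1.0, -0.0003, -0.0002, -0.0002], [-0.0001, 0.2538, -0.9673, -0.1405], [0.0004, 0.9673, 0.2538, 0.0716], [0.0, 0.0, 0.0, 1.0]]
5.7 [0.5603 0.0881 0.2805] [-8.986e+01  7.000e-02  8.986e+01] [-0.17  0.33 -2.3 ] 0.015607409980827042 [  25.3   15.1   -4.4    0.   -70.6 -115.4]
```

View pics/w6.png

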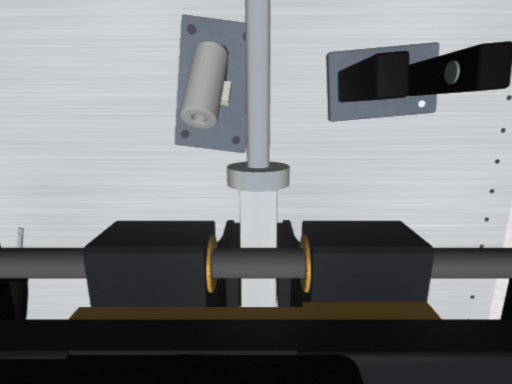

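The view shows the tube at cols 183–228, rows 42–130, with the mouth ellipse at about (199,118). The reader is at the right: base corners about (327,52), (437,43), (437,111) and (332,122), with the posts leaning out.

```bash
python3 - <<'E'
from h import *
from scipy.optimize import least_squares
f=load("pics/w6.npz");T=f["T"];P=pts(f,T);im=f["frame"]
print(f["mtx"].tolist())
cv2.imwrite("pics/w6c.png",cv2.resize(cv2.cvtColor(im,cv2.COLOR_RGB2BGR)[5:160,165:255],None,fx=3.8,fy=3.8,interpolation=cv2.INTER_CUBIC))
m=np.zeros(im.shape[:2],bool);m[40:128,178:232]=1
m&=(P[...,2]>.035)
print(m.sum(),P[m].min(0),P[m].max(0))
Q=P[m]
def cyl(p,Q):
    # yaw, elev, y0 at x=.5, z0 at x=.5
    d=np.array([np.cos(p[1])*np.cos(p[0]),np.cos(p[1])*np.sin(p[0]),np.sin(p[1])]);o=np.array([.5,p[2],p[3]])
    w=Q-o;return np.linalg.norm(np.cross(w,d),axis=1)-.018
def fit(Q,x0,free):
    def r(v):
        p=np.array(x0);p[free]=v;return cyl(p,Q)
    s=least_squares(r,np.array(x0)[free],loss='soft_l1',f_scale=.001);p=np.array(x0);p[free]=s.x;return p
x0=[np.radians(-6.3),np.radians(35),.03,.1]
# exclude face/bore: keep points x<.49
for xm in (.49,.48):
  S=Q[Q[:,0]<xm]
  for fr in ([0,1,2,3],[0,2,3]):
    p=fit(S,x0,fr);S2=S[abs(cyl(p,S))<.003];p=fit(S2,p if len(fr)==4 else p,fr)
    p=list(p);print(len(S2),np.degrees(p[:2]),p[2:],np.std(cyl(p,S2)))
    L=(.105-p[3])/np.sin(p[1]); print("mouth by z=.105:",.5+L*np.cos(p[1])*np.cos(p[0]),p[2]+L*np.cos(p[1])*np.sin(p[0]))
d=np.array([np.cos(p[1])*np.cos(p[0]),np.cos(p[1])*np.sin(p[0]),np.sin(p[1])]);o=np.array([.5,p[2],p[3]])
s=(P-o)@d;rr=np.linalg.norm(np.cross(P-o,d),axis=2)
face=m&(rr>.008)&(rr<.0165)&(s>-.03)
print("face s",np.sort(s[face])[::max(1,face.sum()//15)], face.sum())
E
```

```text
[[323.9019613889656, 0.0, 258.0631378904395], [0.0, 323.9019613889656, 191.5122656002435], [0.0, 0.0, 1.0]]
3232 [0.4252603  0.01471644 0.03540557] [0.50787875 0.08826308 0.42121161]
2375 [-7.04153689 35.06507085] [np.float64(0.031455499760665195), np.float64(0.10530523614590409)] 0.0005222767397797927
mouth by z=.105: 0.4995684095934686 0.031508810028440117
2375 [-7.03181121 35.        ] [np.float64(0.03145996403605384), np.float64(0.1052511198568879)] 0.000522593928799325
mouth by z=.105: 0.49964406121901594 0.03150386843691764
1956 [-7.09372291 35.13742923] [np.float64(0.03141915661771422), np.float64(0.10539203273939635)] 0.0005114573912326275
mouth by z=.105: 0.49944723151492587 0.03148794607446333
1956 [-7.07572488 35.        ] [np.float64(0.03142868819694222), np.float64(0.10525941808737155)] 0.0005126141277695531
mouth by z=.105: 0.4996323341276623 0.031474325220850134
face s [-1.91134247e-02 -1.02283475e-03 -7.81892647e-04 -6.72852969e-04
 -6.02106356e-04 -5.17347381e-04 -4.51567452e-04 -3.99466067e-04
 -3.32711204e-04 -2.78489051e-04 -2.06510519e-04 -1.32187849e-04
 -3.21429609e-05  8.11958625e-05  2.26938432e-04  5.70511717e-04] 381
```

View pics/w6c.png

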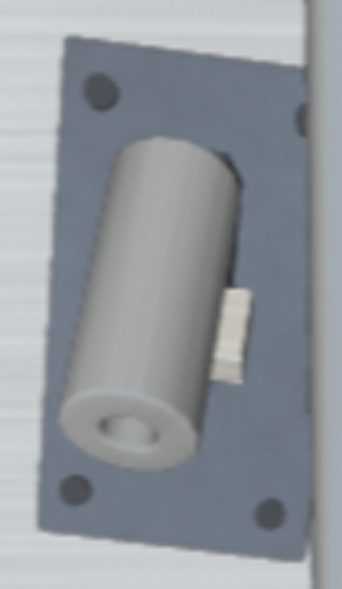

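```bash
python3 - <<'E'
from h import *
f=load("pics/w6.npz");T=f["T"];P=pts(f,T);im=f["frame"]
cv2.imwrite("pics/w6r.png",cv2.resize(cv2.cvtColor(im,cv2.COLOR_RGB2BGR)[30:135,315:512],None,fx=4,fy=4,interpolation=cv2.INTER_CUBIC))
# base top
m=(P[...,2]>.010)&(P[...,2]<.02);m[:,:315]=0;m[150:]=0
k,lab,st,ce=cv2.connectedComponentsWithStats(m.astype(np.uint8))
i=1+np.argmax(st[1:,4]);print(st[i],np.median(P[lab==i][:,2]))
B=P[lab==i]
# top of posts
for lo,hi in((.138,.152),):
    m=(P[...,2]>lo)&(P[...,2]<hi);m[:,:315]=0;m[150:]=0
    k,lab,st,ce=cv2.connectedComponentsWithStats(m.astype(np.uint8))
    for i in range(1,k):
        if st[i,4]>80:
            Q=P[lab==i];r=cv2.minAreaRect((Q[:,:2]*1000).astype(np.float32));print("post top",st[i],Q.mean(0),r)
# inner faces: points mid height
m=(P[...,2]>.03)&(P[...,2]<.135);m[:,:315]=0;m[150:]=0
Q=P[m]
for lo,hi in ((.16,.235),(.235,.32)):
    S=Q[(Q[:,1]>lo)&(Q[:,1]<hi)];print(len(S),S.min(0),S.max(0))
    # inner/visible y face
    k=np.polyfit(S[:,0],S[:,1],1)
    for _ in range(6):
        e=S[:,1]-np.polyval(k,S[:,0]);g=abs(e-np.median(e))<.003;k=np.polyfit(S[g,0],S[g,1],1)
    print("face",g.sum(),np.degrees(np.arctan(k[0])),np.polyval(k,.46))
E
```

```text
[ 328   42  112   80 3673] 0.015238733173067731
post top [ 471   41   41   50 1780] [0.457421   0.27535569 0.14465748] ((457.1592102050781, 277.1438903808594), (36.04912185668945, 28.61240577697754), 5.022724628448486)
post top [ 372   51   38   49 1673] [0.46390077 0.19482072 0.14485732] ((464.0041809082031, 195.77951049804688), (35.951419830322266, 28.073707580566406), 4.6856842041015625)
1156 [0.44703881 0.18071551 0.0303212 ] [0.48275155 0.1871216  0.13499063]
face 1156 5.130869902887048 0.18224785400639693
2215 [0.44002717 0.26042523 0.03021721] [0.47595393 0.26909451 0.13495562]
face 2201 4.9363685810819105 0.2643375784008283
```

View pics/w6r.png

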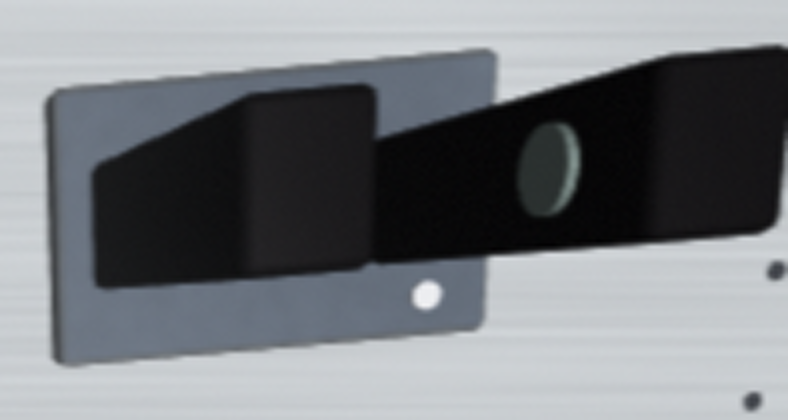

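```bash
cat > plan.py <<'E'
from h import *
from bench import env
RT=np.array([.0003,.0014,.0463])
mouth=np.array([.4996,.0315,.105]);ty,te=-7.05,35.
beam=np.array([.4606,.2365,.110]);ry=4.9
def Rt(yaw,el):
    y,e=np.radians([yaw,el]);d=np.array([np.cos(e)*np.cos(y),np.cos(e)*np.sin(y),np.sin(e)])
    Y=np.array([-np.sin(y),np.cos(y),0]);Z=np.cross(d,Y);return np.stack([Y,-Z,-d],1),d
def avg():
    s=env.get_state();return s
def go(org,Rm,s=None):
    s=s or env.get_state();T=tool(s)
    p=org-Rm@RT
    return p,(p-T[:3,3]).round(4),R.from_matrix(Rm@T[:3,:3].T).as_rotvec().round(4)
E
python3 - <<'E'
from plan import *
Rm,d=Rt(ty,te);print(d)
for L in (.13,.10):print(L,go(mouth+L*d,Rm))
E
```

```text
[ 0.81295878 -0.100539    0.57357644]
0.13 (array([0.64209088, 0.0135758 , 0.20726834]), array([ 0.0817, -0.0742, -0.0736]), array([-0.0378, -0.6117, -0.1157]))
0.1 (array([0.61770211, 0.01659197, 0.19006105]), array([ 0.0573, -0.0712, -0.0908]), array([-0.0378, -0.6117, -0.1157]))
```

```bash
python3 -m inch '[[[0.02,-0.02,0],[0,0,0],0.0],[[0.05,-0.05,0],[-0.008,-0.12,-0.023],0.0],[[0.08,-0.0742,0],[-0.015,-0.245,-0.046],0.0],[[0.0817,-0.0742,0],[-0.023,-0.367,-0.07],0.0],[[0.0817,-0.0742,0],[-0.03,-0.489,-0.093],0.0],[[0.0817,-0.0742,0],[-0.0378,-0.6117,-0.1157],0.0],[[0.0817,-0.0742,0],[-0.0378,-0.6117,-0.1157],0.0],[[0.0817,-0.0742,0],[-0.0378,-0.6117,-0.1157],0.0]]'; python3 - <<'E'
from plan import *
Rm,d=Rt(ty,te)
print(go(mouth+.13*d,Rm),env.get_state()['joint_positions'].round(1))
E
```

```text
time_s: 6.55
ee_pos: [0.6389, 0.0116, 0.2786]
tcp_rot: [-124.8, 0.2, 82.9]
wrist_force: [-0.3, -1.3, -2.6]
finger_gap: 0.0157
(array([0.64209088, 0.0135758 , 0.20726834]), array([ 0.0032,  0.002 , -0.0713]), array([ 0.0036, -0.0042,  0.0006])) [  17.6    8.3  -35.    44.8  -20.  -153.6]
```

```bash
python3 -m inch '[[[0.003,0.002,-0.02],[0.002,-0.002,0],0.0],[[0.003,0.002,-0.04],[0.002,-0.002,0],0.0],[[0.003,0.002,-0.06],[0.002,-0.002,0],0.0],[[0.003,0.002,-0.0713],[0.002,-0.002,0],0.0],[[0.003,0.002,-0.0713],[0.002,-0.002,0],0.0],[[0.003,0.002,-0.0713],[0.002,-0.002,0],0.0],[[0.003,0.002,-0.0713],[0.002,-0.002,0],0.0]]'; python3 - <<'E'
from plan import *
Rm,d=Rt(ty,te)
print(go(mouth+.13*d,Rm),env.get_state()['joint_positions'].round(1))
E
python3 snap.py w7 wrist;python3 rodtool.py w7; python3 snap.py s7 scene
```

```text
time_s: 7.25
ee_pos: [0.6492, 0.0166, 0.2239]
tcp_rot: [-124.1, -0.1, 83.1]
wrist_force: [-0.5, -0.3, -1.0]
finger_gap: 0.0156
(array([0.64209088, 0.0135758 , 0.20726834]), array([-0.0071, -0.003 , -0.0166]), array([-0.0042, -0.0152, -0.0024])) [   9.2   12.2  -42.2   74.    -9.2 -177.4]
[[1.0, -0.0001, -0.0004, -0.0005], [-0.0004, 0.2538, -0.9673, -0.1419], [0.0002, 0.9673, 0.2538, 0.0709], [0.0, 0.0, 0.0, 1.0]]
7.25 [0.6492 0.0166 0.2239] [-124.11   -0.13   83.09] [-0.48 -0.33 -0.97] 0.015611860053642287 [   9.2   12.2  -42.2   74.    -9.2 -177.4]
20 [-0.0005 -0.0048  0.1031] xc -0.0005 0.0095 246 270
50 [-0.0005 -0.0051  0.0923] xc -0.0005 0.0097 246 270
80 [-0.0005 -0.0049  0.0812] xc -0.0005 0.01 246 270
110 [-0.0005 -0.004   0.0695] xc -0.0005 0.0092 247 269
140 [-0.0005 -0.0048  0.0573] xc -0.0005 0.0094 247 269
155 [-0.0005 -0.0054  0.0511] xc -0.0004 0.0096 247 269
162 [-0.0005 -0.0051  0.048 ] xc -0.0004 0.0097 247 269
166 [-0.0005 -0.0046  0.0462] xc -0.0004 0.0273 227 289
170 [-0.0005 -0.0101  0.0455] xc -0.0002 0.0263 228 289
174 [-0.0005 -0.013   0.0444] xc -0.0002 0.0252 229 288
180 [-0.0005 -0.0131  0.042 ] xc -0.0018 0.022 229 281
186 [-0.0005 -0.0142  0.0397] xc -0.0002 0.0236 231 286
195 [-0.0005 -0.0112  0.0351] xc 0.0031 0.0089 256 277
210 [-0.0005 -0.0117  0.0287] xc -0.0003 0.0159 240 277
240 [-0.0005 -0.0116  0.015 ] xc -0.0003 0.0152 241 276
7.3 [0.649  0.0166 0.2237] [-124.09   -0.13   83.1 ] [-0.01  0.48 -1.48] 0.016100169287935475 [   9.2   12.2  -42.2   74.    -9.2 -177.4]
```

View pics/w7.png

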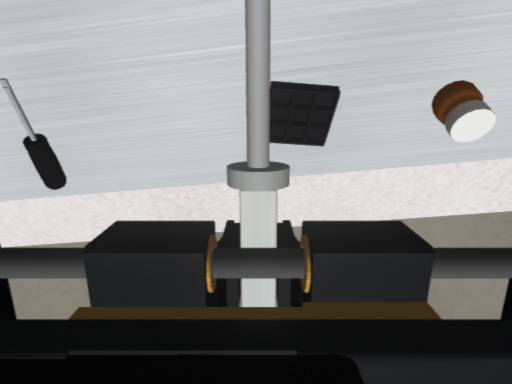

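View pics/s7.png

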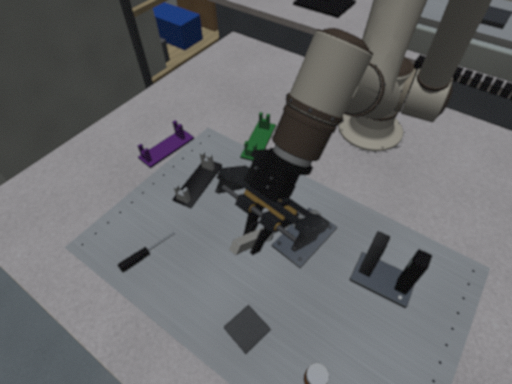

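The arm stops at its joint 5 and 6 limits (wrist nearly singular) with the tool in the tube's vertical plane. The rod's roll about its own axis is free in the tube, so I will roll the tool about the tube axis. First I fit a small kinematic model to the recorded poses to choose the side.

```bash
cat > kin.py <<'E'
from h import *
from scipy.optimize import least_squares
import itertools
D=[([-62.36,22.09,.38,-.03,-68.41,-14.82],[.1386,-.6089,.2435],[-89.99,-.12,102.81]),
([-18.7,17.2,-5.3,0,-67.6,-61.7],[.4761,-.3301,.2543],[-89.94,-.03,99.58]),
([-13.7,30.6,-16.8,0,-42.6,-66.7],[.519,-.2911,.0517],[-90.02,.01,99.62]),
([-13.7,19.5,-5.1,-.1,-65.3,-66.7],[.5186,-.2908,.2326],[-90.12,0,99.59]),
([25.3,15.1,-4.4,0,-70.6,-115.4],[.5603,.0881,.2805],[-89.86,.07,89.86]),
([17.6,8.3,-35,44.8,-20,-153.6],[.6389,.0116,.2786],[-124.8,.2,82.9]),
([9.2,12.2,-42.2,74,-9.2,-177.4],[.6492,.0166,.2239],[-124.11,-.13,83.09])]
rx=lambda a:R.from_euler('x',a,degrees=True).as_matrix()
ry=lambda a:R.from_euler('y',a,degrees=True).as_matrix()
rz=lambda a:R.from_euler('z',a,degrees=True).as_matrix()
def rot(q,s):
    return rz(q[0])@ry(q[1]-q[2])@rx(s[0]*q[3])@ry(s[1]*q[4])@rx(s[2]*q[5])
def best():
    out=[]
    for s in itertools.product((1,-1),repeat=3):
        C=[rot(q,s).T@R.from_euler('xyz',e,degrees=True).as_matrix() for q,p,e in D]
        M=R.from_matrix(np.array(C)).mean().as_matrix()
        out.append((max(np.degrees(R.from_matrix(c@M.T).magnitude()) for c in C),s,M))
    return min(out,key=lambda o:o[0])
err,S,C=best()
def fk(q,g):
    a,h,l2,e,l3,lt=g[:6]
    o=rz(q[0])@(np.array([a,0,h])+ry(q[1])@np.array([0,0,l2])+ry(q[1]-q[2])@np.array([l3,0,e]))
    Rm=rot(q,S)@C
    return o+Rm[:,1]*lt,Rm
G=least_squares(lambda g:np.concatenate([fk(q,g)[0]-p for q,p,e in D]),[0,.3,.35,.0,.35,.2],loss='soft_l1',f_scale=.003)
def ik(p,Rm,q0):
    lo=np.array([-179.8,-69.3,-61.2,-181.2,-171.1,-9.15]);
    def r(q):
        a,b=fk(q,G.x);return np.concatenate([(a-p)*10,R.from_matrix(b@Rm.T).as_rotvec()*3])
    L=[-179.8,-69.2,-61.2,-181,-171,-177.4];H=[179.8,118,80.6,117.6,-9.2,177.4]
    s=least_squares(r,np.clip(q0,np.array(L)+.1,np.array(H)-.1),bounds=(L,H));return s.x,s.cost
if __name__=="__main__":
    print(err,S,G.x,G.cost,[np.linalg.norm(fk(q,G.x)[0]-p).round(4) for q,p,e in D])
    from plan import *
    Rm,d=Rt(ty,te)
    for L in (.13,.0):
      for ph in (-60,-45,-30,-20,20,30,45):
        Rr=R.from_rotvec(d*np.radians(ph)).as_matrix()@Rm
        b=min((ik(mouth+L*d-Rr@RT,Rr,q0) for q0 in ([5,20,-35,-90,-30,-20],[5,20,-35,90,-30,-160],[5,20,-35,-170,-30,50])),key=lambda z:z[1])
        print(L,ph,b[0].round(1),b[1])
E
python3 kin.py
```

```text
0.07557323207421111 (-1, -1, -1) [-0.07239904  0.43530555  0.73527535 -0.07768968  0.43124388  0.64601956] 0.0030365772150380325 [np.float64(0.1626), np.float64(0.1659), np.float64(0.1639), np.float64(0.1652), np.float64(0.166), np.float64(0.0308), np.float64(0.0274)]Traceback (most recent call last):
  File "kin.py", line 43, in <module>
    b=min((ik(mouth+L*d-Rr@RT,Rr,q0) for q0 in ([5,20,-35,-90,-30,-20],[5,20,-35,90,-30,-160],[5,20,-35,-170,-30,50])),key=lambda z:z[1])
  File "kin.py", line 43, in <genexpr>
    b=min((ik(mouth+L*d-Rr@RT,Rr,q0) for q0 in ([5,20,-35,-90,-30,-20],[5,20,-35,90,-30,-160],[5,20,-35,-170,-30,50])),key=lambda z:z[1])
           ~~^^^^^^^^^^^^^^^^^^^^^^^
  File "kin.py", line 35, in ik
    s=least_squares(r,np.clip(q0,np.array(L)+.1,np.array(H)-.1),bounds=(L,H));return s.x,s.cost
    return func(*args, **kwargs)
    vector_fun = VectorFunction(
        fun_wrapped,
    ...<6 lines>...
        workers=workers
    )
    self._update_fun()
    ~~~~~~~~~~~~~~~~^^
    self.f = self.fun_wrapped(xp_copy(self.x))
             ~~~~~~~~~~~~~~~~^^^^^^^^^^^^^^^^^
    return np.atleast_1d(self.fun(x))
                         ~~~~~~~~^^^
    return self.f(x, *self.args, **self.kwargs)
           ~~~~~~^^^^^^^^^^^^^^^^^^^^^^^^^^^^^^
  File "kin.py", line 33, in r
    a,b=fk(q,G.x);return np.concatenate([(a-p)*10,R.from_matrix(b@Rm.T).as_rotvec()*3])
        ~~^^^^^^^
  File "kin.py", line 26, in fk
    o=rz(q[0])@(np.array([a,0,h])+ry(q[1])@np.array([0,0,l2])+ry(q[1]-q[2])@np.array([l3,0,e]))
                                  ~~^^^^^^
TypeError: 'float' object is not callable
```

```bash
sed -i 's/^beam=\(.*\);ry=4.9/beam=\1;ryaw=4.9/' plan.py; sed -i "s/a,h,l2,e,l3,lt=g\[:6\]/a,h,l2,e,l3,lt,lx=g/; s/np.array(\[0,0,l2\])/np.array([lx,0,l2])/; s/\[0,.3,.35,.0,.35,.2\],loss='soft_l1',f_scale=.003)/[0,.3,.4,.0,.4,.2,0.],x_scale=.1)/" kin.py; python3 kin.py
```

```text
0.07557323207421111 (-1, -1, -1) [-0.03410166  0.3915665   0.83353182 -0.11802883  0.45992715  0.66155528
 -0.0459158 ] 0.06505154295237386 [np.float64(0.1608), np.float64(0.1602), np.float64(0.1598), np.float64(0.1606), np.float64(0.1601), np.float64(0.0331), np.float64(0.0232)]
0.13 -60 [  45.6   53.1    7.8   43.5  -94.1 -177.4] 0.10845336598994262
0.13 -45 [  44.9   40.6   -5.4   44.   -77.7 -177.4] 0.09662072481937
0.13 -30 [  41.5   28.9  -18.4   47.2  -59.6 -177.4] 0.06385750775641036
0.13 -20 [  36.3   22.1  -27.    51.6  -45.9 -177.4] 0.038201058557747095
0.13 20 [-32.8  21.5 -44.2 -89.  -32.8  23.8] 1.0389073149315664e-27
0.13 30 [-45.   28.4 -39.1 -74.6 -46.6  22.9] 5.144811474395411e-27
0.13 45 [-52.7  39.9 -28.3 -61.7 -62.9  21. ] 1.4765997442785697e-21
0.0 -60 [  48.5   54.8    3.1   36.6  -90.1 -177.4] 0.3734014416777533
0.0 -45 [  47.6   42.1  -10.3   37.8  -73.4 -177.4] 0.33513033936040887
0.0 -30 [  43.9   30.1  -23.7   41.7  -55.3 -177.4] 0.26602528951244087
0.0 -20 [  38.6   23.2  -32.5   46.8  -41.7 -177.4] 0.21066515961518573
0.0 20 [ -43.6   35.4  -61.2 -116.2  -40.9   71.8] 0.006006343211576472
0.0 30 [-57.1  41.9 -55.5 -92.3 -44.6  64.9] 2.868589760612308e-30
0.0 45 [-62.3  48.4 -39.4 -63.2 -55.6  42.3] 6.274633864761209e-26
```

```bash
python3 - <<'E'
s=open('kin.py').read()
s=s.replace("lt,lx=g","lt,lx,dy=g").replace("np.array([a,0,h])","np.array([a,dy,h])").replace(".2,0.]",".2,0.,-.16]")
open('kin.py','w').write(s)
E
python3 kin.py
```

```text
0.07557323207421111 (-1, -1, -1) [-0.11682747  0.19670336  0.16317179  0.16409181  0.11084177  0.0536042
  0.49505248 -0.14964768] 0.004599484734319411 [np.float64(0.0451), np.float64(0.018), np.float64(0.0204), np.float64(0.0104), np.float64(0.023), np.float64(0.0215), np.float64(0.073)]
0.13 -60 [  19.6   17.3  -32.    68.2  -76.7 -177.4] 0.013552433302040564
0.13 -45 [  19.    16.1  -33.4   67.9  -61.4 -177.4] 0.003601276280847386
0.13 -30 [  18.1   15.1  -35.2   67.8  -45.7 -177.4] 0.00012687190951784922
0.13 -20 [  17.4   16.9  -27.6   60.3  -37.9 -167.8] 2.516449214349394e-28
0.13 20 [ 14.   19.3 -18.6 -29.4 -14.8 -78.7] 2.9656550079647917e-29
0.13 30 [ 13.2  19.2 -20.1 -64.  -19.3 -44.5] 5.001201516760926e-31
0.13 45 [ 12.   18.3 -25.6 -90.9 -32.5 -17.4] 6.482165062925138e-29
0.0 -60 [  24.5   38.7   27.9   63.5  -97.3 -144.4] 1.473285074943508e-26
0.0 -45 [  24.    38.7   31.4   54.7  -86.8 -141.4] 6.850474607618273e-31
0.0 -30 [  23.2   38.6   34.4   44.5  -76.8 -137. ] 3.9614599883602015e-31
0.0 -20 [  22.5   38.6   36.    36.7  -70.4 -133.3] 1.5138544722560739e-30
0.0 20 [  18.5   39.1   38.4   -5.7  -50.  -107.1] 3.437983489069064e-23
0.0 30 [ 17.5  39.3  38.  -19.8 -47.5 -96.9] 9.971337636828626e-31
0.0 45 [ 16.   39.7  36.5 -42.3 -47.  -79.9] 2.5145308792752323e-24
```

```bash
python3 - <<'E'
s=open('kin.py').read()
s=s.replace("lx,dy=g","lx,dy,wy,wz=g").replace("+Rm[:,1]*lt","+Rm[:,1]*lt+rz(q[0])@ry(q[1]-q[2])@rx(S[0]*q[3])@np.array([0,wy,wz])").replace("0.,-.16]","0.,-.1,-.06,0]")
s=s.replace("for q,p,e in D]),[0,","for q,p,e in D]+[.002*(g-np.array([0,.3,.4,.0,.4,.2,0.,-.1,-.06,0]))]),[0,")
open('kin.py','w').write(s)
E
python3 kin.py
```

```text
0.07557323207421111 (-1, -1, -1) [ 0.00086737  0.15763352  0.56503089  0.00133051  0.42300408  0.28189217
 -0.00197085  0.00169402 -0.16159561 -0.00134359] 3.570291288604163e-07 [np.float64(0.0003), np.float64(0.0004), np.float64(0.0001), np.float64(0.0002), np.float64(0.0003), np.float64(0.0002), np.float64(0.0001)]
0.13 -60 [  30.5   34.3  -20.3   55.3  -79.3 -177.4] 0.13293487122405062
0.13 -45 [  28.7   26.9  -26.9   57.4  -64.1 -177.4] 0.08220465369328639
0.13 -30 [  24.8   20.4  -33.3   61.   -47.5 -177.4] 0.042692927561440906
0.13 -20 [  20.8   16.8  -37.2   64.5  -35.4 -177.4] 0.02436004885987042
0.13 20 [  9.4  14.3 -16.8 -27.2 -22.6 -78.3] 1.8680098835706764e-28
0.13 30 [ -0.5  16.5  -9.5 -48.  -36.3 -54.1] 1.1809316672790099e-20
0.13 45 [-11.2  21.8  -3.9 -63.3 -55.3 -36.4] 2.2289125656369e-24
0.0 -60 [  36.3   32.4  -29.8   46.4  -75.2 -177.4] 0.51953180679295
0.0 -45 [  34.4   24.5  -36.5   49.4  -60.7 -177.4] 0.3928228594133547
0.0 -30 [  30.2   17.4  -43.2   54.1  -44.9 -177.4] 0.28276174207566285
0.0 -20 [  25.8   13.5  -47.4   58.5  -33.4 -177.4] 0.2226336480977836
0.0 20 [  9.8  11.7 -29.3 -43.9 -14.3 -60.9] 3.3410243489877795e-29
0.0 30 [ -4.   14.5 -23.4 -63.2 -32.  -33.7] 1.7165283179625358e-30
0.0 45 [-15.3  21.1 -19.2 -71.9 -52.9 -18.1] 3.469227985260724e-30
```

The kinematic model now fits to 0.4 mm. Roll +30° gives comfortable joints (j5 about −32, j6 about −34). I check the joint path: back to tool-down first, then the rolled tilt.

```bash
cat > path.py <<'E'
from kin import *
from plan import *
def Rphi(ph):
    Rm,d=Rt(ty,te);return R.from_rotvec(d*np.radians(ph)).as_matrix()@Rm,d
def sim(poses,q,n=6):
    for (p0,R0),(p1,R1) in zip(poses,poses[1:]):
        w=R.from_matrix(R1@R0.T).as_rotvec();print("seg rotvec",w.round(4),"shift",(p1-p0).round(4))
        for i in range(1,n+1):
            a=i/n;q,c=ik(p0+a*(p1-p0),R.from_rotvec(a*w).as_matrix()@R0,q);print(q.round(1),c.round(6))
    return q
E
python3 - <<'E'
from path import *
s=env.get_state();T=tool(s)
Rd,_=Rt(-7.05,0);Rp,d=Rphi(30)
pre=mouth+.13*d-Rp@RT
print("pre",pre)
A0=(T[:3,3]+[-.01,-.005,.055],T[:3,:3])
A=(np.array([.63,.01,.30]),Rd)
B=(pre+[0,0,.07],Rp)
sim([(T[:3,3],T[:3,:3]),A0,A,B,(pre,Rp),(pre-.13*d,Rp)],s["joint_positions"],4)
E
```

```text
pre [0.64220205 0.01289722 0.20699182]
seg rotvec [0. 0. 0.] shift [-0.01  -0.005  0.055]
[  13.2   11.3  -40.    60.6  -12.6 -166.9] 0.0
[  15.6   10.3  -37.7   51.5  -15.8 -159.5] 0.0
[  17.2    9.4  -35.5   45.2  -18.6 -154. ] 0.0
[  18.2    8.5  -33.5   40.6  -21.3 -149.8] 0.0
seg rotvec [ 0.0702  0.5904 -0.0022] shift [-0.0087 -0.0016  0.0216]
[  19.9   10.8  -20.4   18.7  -37.1 -129.7] 0.0
[  18.7   13.7  -10.3    9.3  -50.9 -120.7] 0.0
[  17.2   17.1   -1.6    3.8  -63.6 -115.7] 0.0
[  15.6   20.8    6.5   -0.   -75.7 -112.7] 0.0
seg rotvec [ 0.43   -0.6544  0.1599] shift [ 0.0122  0.0029 -0.023 ]
[  13.7   16.9    0.9   -4.4  -63.6 -106.9] 0.0
[ 11.2  13.9  -3.6 -11.5 -52.5 -98.2] 0.0
[  7.3  12.2  -6.1 -23.1 -44.  -84.5] 0.0
[  1.2  11.9  -6.6 -40.6 -40.6 -64.4] 0.0
seg rotvec [0. 0. 0.] shift [ 0.    0.   -0.07]
[  0.8  13.   -7.5 -42.3 -39.4 -62. ] 0.0
[  0.4  14.1  -8.2 -44.1 -38.3 -59.5] 0.0
[ -0.   15.2  -8.9 -46.  -37.3 -56.9] 0.0
[ -0.5  16.5  -9.5 -48.  -36.3 -54.1] 0.0
seg rotvec [0. 0. 0.] shift [-0.1057  0.0131 -0.0746]
[ -1.   15.6 -13.2 -51.2 -34.8 -49.9] 0.0
[ -1.7  15.  -16.7 -54.8 -33.6 -45.2] 0.0
[ -2.7  14.6 -20.1 -58.8 -32.6 -39.8] 0.0
[ -4.   14.5 -23.4 -63.2 -32.  -33.7] 0.0
```

```bash
python3 -m inch '[[[-0.005,-0.002,0.03],[0,0,0],0.0],[[-0.01,-0.005,0.055],[0,0,0],0.0],[[-0.012,-0.005,0.065],[0.014,0.12,0],0.0],[[-0.014,-0.006,0.07],[0.028,0.24,-0.001],0.0],[[-0.016,-0.006,0.075],[0.042,0.36,-0.001],0.0],[[-0.018,-0.007,0.076],[0.056,0.48,-0.002],0.0],[[-0.019,-0.007,0.076],[0.07,0.59,-0.002],0.0],[[-0.019,-0.007,0.076],[0.07,0.59,-0.002],0.0]]';python3 -m inch '[[[0,0,0],[0,0,0],0.0],[[0,0,0],[0,0,0],0.0]]'; python3 - <<'E'
from path import *
s=env.get_state();T=tool(s);print(s["joint_positions"].round(1),s["ee_pos"],s["tcp_rot"])
Rp,d=Rphi(30);pre=mouth+.13*d-Rp@RT
sim([(T[:3,3],T[:3,:3]),(pre+[0,0,.07],Rp)],s["joint_positions"],1)
E
```

```text
time_s: 8.15
ee_pos: [0.6315, 0.0105, 0.299]
tcp_rot: [-89.9, -0.2, 83.0]
wrist_force: [-0.7, -0.5, -1.9]
finger_gap: 0.0159
time_s: 8.35
ee_pos: [0.629, 0.0095, 0.298]
tcp_rot: [-89.9, 0.0, 83.0]
wrist_force: [0.2, -0.7, -1.6]
finger_gap: 0.0154
[  15.6   20.8    6.2   -0.   -75.5 -112.6] [0.62904787 0.00951335 0.29795866] [-8.99294715e+01  2.40952406e-02  8.29922331e+01]
seg rotvec [ 0.4306 -0.6555  0.159 ] shift [ 0.0132  0.0034 -0.021 ]
[  1.2  11.9  -6.6 -40.6 -40.6 -64.4] 0.0
```

```bash
python3 -m inch '[[[0.002,0,-0.003],[0.0615,-0.0936,0.0227],0.0],[[0.004,0.001,-0.006],[0.123,-0.1873,0.0454],0.0],[[0.006,0.001,-0.009],[0.1845,-0.2809,0.0681],0.0],[[0.008,0.002,-0.012],[0.246,-0.3746,0.0909],0.0],[[0.01,0.002,-0.015],[0.3076,-0.4682,0.1136],0.0],[[0.012,0.003,-0.018],[0.3691,-0.5619,0.1363],0.0],[[0.0132,0.0034,-0.021],[0.4306,-0.6555,0.159],0.0],[[0.0132,0.0034,-0.021],[0.4306,-0.6555,0.159],0.0]]';python3 -m inch '[[[0,0,-0.03],[0,0,0],0.0],[[0,0,-0.06],[0,0,0],0.0],[[0,0,-0.07],[0,0,0],0.0],[[0,0,-0.07],[0,0,0],0.0],[[0,0,-0.07],[0,0,0],0.0]]'; python3 - <<'E'
from path import *
s=env.get_state();T=tool(s);print(s["joint_positions"].round(1),s["ee_pos"],s["tcp_rot"])
Rp,d=Rphi(30);pre=mouth+.13*d-Rp@RT
sim([(T[:3,3],T[:3,:3]),(pre,Rp)],s["joint_positions"],1)
E
python3 snap.py s8 scene; python3 snap.py w8 wrist;python3 snap.py t8 top
```

```text
time_s: 9.15
ee_pos: [0.6399, 0.0114, 0.2762]
tcp_rot: [-128.8, -24.3, 101.0]
wrist_force: [0.1, -1.1, -1.8]
finger_gap: 0.0154
time_s: 9.65
ee_pos: [0.6431, 0.0126, 0.2088]
tcp_rot: [-129.0, -24.1, 101.3]
wrist_force: [1.2, 0.6, -1.8]
finger_gap: 0.0156
[ -0.5  16.4  -9.7 -48.  -36.2 -54. ] [0.64314377 0.0125963  0.20878702] [-129.01875034  -24.06667658  101.32388518]
seg rotvec [ 0.0017  0.0014 -0.0005] shift [-0.0009  0.0003 -0.0018]
[ -0.5  16.5  -9.5 -48.  -36.3 -54.1] 0.0
9.65 [0.6431 0.0126 0.2088] [-129.02  -24.07  101.32] [ 1.21  0.61 -1.84] 0.015577591015025248 [ -0.5  16.4  -9.7 -48.  -36.2 -54. ]
[[1.0, -0.0002, -0.0004, 0.0004], [-0.0004, 0.2537, -0.9673, -0.1419], [0.0003, 0.9673, 0.2537, 0.0709], [0.0, 0.0, 0.0, 1.0]]
9.7 [0.6433 0.0127 0.2093] [-129.09  -24.07  101.35] [-0.71  0.25 -1.99] 0.015833835306154707 [ -0.5  16.4  -9.6 -48.  -36.2 -54. ]
9.75 [0.6433 0.0127 0.2094] [-129.12  -24.08  101.36] [ 0.99  0.5  -1.02] 0.015940617563522975 [ -0.5  16.3  -9.6 -48.1 -36.2 -54. ]
```

```bash
python3 - <<'E'
from h import *
a=cv2.imread('pics/s8.png')[170:280,190:360];b=cv2.imread('pics/t8.png')[150:260,150:320]
cv2.imwrite('pics/a8.png',np.vstack([cv2.resize(x,None,fx=2.7,fy=2.7,interpolation=cv2.INTER_CUBIC) for x in (a,b)]))
E
```

```text
(no output)
```

View pics/a8.png

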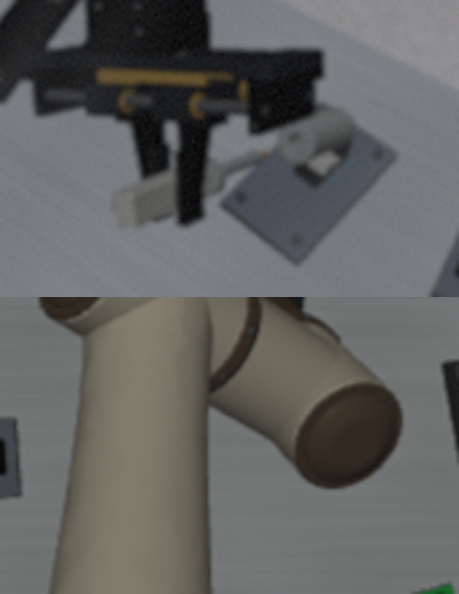

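View pics/w8.png

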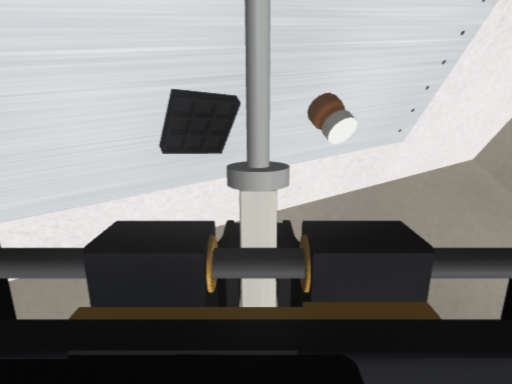

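The scene view shows the rod shaft in line with the tube, tip just short of the mouth. I approach to L = 0.09.

```bash
python3 -m inch '[[[-0.011,0.0014,-0.01],[0.002,0.001,0],0.0],[[-0.023,0.0028,-0.018],[0.002,0.001,0],0.0],[[-0.0335,0.0043,-0.0252],[0.002,0.001,0],0.0],[[-0.0335,0.0043,-0.0252],[0.002,0.001,0],0.0],[[-0.0335,0.0043,-0.0252],[0.002,0.001,0],0.0]]'; cat > chk.py <<'E'
import sys
from path import *
from bench import viewer
L=float(sys.argv[1]);s=env.get_state();Rp,d=Rphi(30)
ps=[];
T=tool(s);o=T[:3,3]+T[:3,:3]@RT;dd=-T[:3,:3]@[0,0,1]
w=o-mouth;sl=w@d;print("L",sl,"perp y",w@[-d[1],d[0],0]/np.hypot(d[0],d[1]),"perp n",w@np.cross(d,[-d[1],d[0],0])/np.hypot(d[0],d[1]),"axis err deg",np.degrees(R.from_matrix(Rp@T[:3,:3].T).as_rotvec()).round(2))
tp=o-.081*dd-mouth;print("tip perp",(tp-tp@d*d).round(4),"s",tp@d)
print("to L",L,go(mouth+L*d,Rp,s)[1:], "F",s["wrist_force"].round(1),"F.d",s["wrist_force"]@d, s["joint_positions"].round(1))
E
python3 chk.py .088;python3 snap.py s9 scene;python3 - <<'E'
from h import *
a=cv2.imread('pics/s9.png')[180:270,220:350]
cv2.imwrite('pics/a9.png',cv2.resize(a,None,fx=5,fy=5,interpolation=cv2.INTER_CUBIC))
E
```

```text
time_s: 10.3
ee_pos: [0.6098, 0.0166, 0.1834]
tcp_rot: [-129.0, -24.2, 101.3]
wrist_force: [0.2, -0.5, -1.3]
finger_gap: 0.016
L 0.08976334949055671 perp y -0.0002770967435191796 perp n -0.0006851579688352009 axis err deg [-0.06  0.05  0.03]
tip perp [ 0.0004 -0.0002 -0.0006] s 0.00876341752719
to L 0.088 (array([-0.0018,  0.0005, -0.0005]), array([-0.001 ,  0.0009,  0.0005])) F [ 0.2 -0.5 -1.3] F.d -0.5307620056816542 [ -1.3  15.5 -14.3 -52.5 -34.4 -48.2]
10.3 [0.6098 0.0166 0.1834] [-129.03  -24.22  101.27] [ 0.22 -0.48 -1.32] 0.01597568055321436 [ -1.3  15.5 -14.3 -52.5 -34.4 -48.2]
```

View pics/a9.png

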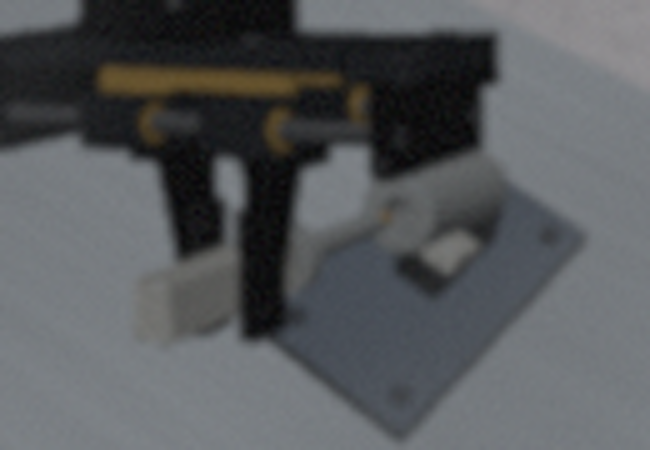

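```bash
python3 - <<'E'
from h import *
f=load("pics/w8.npz");P=pts(f,f["mount"]);q=P.reshape(-1,3)
g=(q[:,1]<.03)&(f["range_z"].reshape(-1)>0)
q=q[g]
print("max tool z of parts by y:")
for lo in np.arange(-.14,.02,.01):
    s=q[(q[:,1]>=lo)&(q[:,1]<lo+.01)&(abs(q[:,0])>.016)]
    if len(s):print(lo.round(3),len(s),"z max",s[:,2].max().round(4),"x",s[:,0].min().round(3),s[:,0].max().round(3))
E
```

```text
max tool z of parts by y:
-0.11 1 z max 0.0286 x 0.016 0.016
-0.1 12731 z max 0.0288 x -0.048 0.048
-0.09 8944 z max 0.0288 x -0.055 0.054
-0.08 16089 z max 0.0404 x -0.042 0.041
-0.07 7948 z max 0.0403 x -0.068 0.068
-0.06 1908 z max 0.0402 x -0.08 0.081
-0.05 36 z max 0.0181 x -0.079 0.081
-0.02 39 z max 0.0135 x -0.017 0.018
-0.01 54 z max 0.0133 x -0.017 0.019
0.0 23 z max 0.0133 x -0.016 0.017
0.01 21 z max 0.0132 x -0.016 0.017
```

Every gripper part stays behind tool z = 0.040, short of the collar face at 0.046, so the body clears the tube. Tip offset is under 1 mm. I insert.

```bash
python3 -m inch '[[[-0.006,0.001,-0.0035],[0,0,0],0.0],[[-0.011,0.0016,-0.007],[0,0,0],0.0],[[-0.0164,0.0023,-0.0108],[0,0,0],0.0],[[-0.0164,0.0023,-0.0108],[0,0,0],0.0]]'; python3 chk.py .045
```

```text
time_s: 10.75
ee_pos: [0.5915, 0.0191, 0.1704]
tcp_rot: [-128.8, -24.3, 101.2]
wrist_force: [0.2, 0.1, -2.1]
finger_gap: 0.016
L 0.06709985799278147 perp y 2.3121789406300562e-05 perp n -0.000523461436591025 axis err deg [-0.12 -0.19  0.04]
tip perp [ 0.0002  0.0001 -0.0002] s -0.013899537459403435
to L 0.045 (array([-0.0184,  0.0023, -0.0121]), array([-0.0021, -0.0033,  0.0007])) F [ 0.2  0.1 -2.1] F.d -1.0530264324021386 [ -1.7  15.2 -16.7 -54.8 -33.6 -45.3]
```

Tip is 14 mm inside with no contact force. I continue.

```bash
python3 -m inch '[[[-0.008,0.001,-0.0052],[0,-0.001,0],0.0],[[-0.016,0.002,-0.0105],[0,-0.001,0],0.0],[[-0.0245,0.003,-0.0164],[0,-0.001,0],0.0],[[-0.033,0.0041,-0.0224],[0,-0.001,0],0.0],[[-0.033,0.0041,-0.0224],[0,-0.001,0],0.0],[[-0.033,0.0041,-0.0224],[0,-0.001,0],0.0]]'; python3 chk.py .015
```

```text
time_s: 11.35
ee_pos: [0.5596, 0.023, 0.1489]
tcp_rot: [-129.0, -24.3, 101.2]
wrist_force: [0.4, -1.6, -1.4]
finger_gap: 0.0152
L 0.02851817306106493 perp y -6.418020524973125e-05 perp n 0.00014746010874425365 axis err deg [-0.08 -0.01  0.05]
tip perp [-0.0001  0.0001  0.0001] s -0.052481734160858315
to L 0.015 (array([-0.0109,  0.0015, -0.0079]), array([-0.0014, -0.0002,  0.0008])) F [ 0.4 -1.6 -1.4] F.d -0.33644366194166403 [ -2.9  14.6 -20.8 -59.7 -32.4 -38.6]
```

```bash
python3 -m inch '[[[-0.006,0.0008,-0.0042],[0,0,0],0.0],[[-0.011,0.0014,-0.0078],[0,0,0],0.0],[[-0.0155,0.002,-0.011],[0,0,0],0.0],[[-0.0155,0.002,-0.011],[0,0,0],0.0],[[-0.0155,0.002,-0.011],[0,0,0],0.0]]'; python3 chk.py .0
```

```text
time_s: 11.85
ee_pos: [0.5442, 0.0251, 0.1379]
tcp_rot: [-129.0, -24.3, 101.2]
wrist_force: [1.1, -0.2, -1.1]
finger_gap: 0.0157
L 0.009426550681369905 perp y 0.00011685062789610441 perp n 7.502025468006322e-05 axis err deg [-0.09 -0.01  0.04]
tip perp [-0.      0.0002  0.0001] s -0.07157336746135805
to L 0.0 (array([-0.0076,  0.0009, -0.0055]), array([-0.0015, -0.0002,  0.0006])) F [ 1.1 -0.2 -1.1] F.d 0.2615406511606984 [ -3.6  14.5 -22.7 -62.4 -32.1 -35. ]
```

```bash
python3 -m inch '[[[-0.0016,0.0002,-0.0011],[0,0,0],0.0],[[-0.0033,0.0004,-0.0023],[0,0,0],0.0],[[-0.0049,0.0006,-0.0034],[0,0,0],0.0],[[-0.0049,0.0006,-0.0034],[0,0,0],0.0],[[-0.0049,0.0006,-0.0034],[0,0,0],0.0]]'; python3 chk.py .0
```

```text
time_s: 12.35
ee_pos: [0.5397, 0.0257, 0.1349]
tcp_rot: [-129.0, -24.3, 101.3]
wrist_force: [1.8, -0.5, -0.7]
finger_gap: 0.0156
L 0.004028639446336642 perp y 0.00018573197769250556 perp n 0.0001500799843752256 axis err deg [-0.09  0.04  0.05]
tip perp [-0.      0.0003  0.0001] s -0.07697124612041555
to L 0.0 (array([-0.0032,  0.0003, -0.0025]), array([-0.0016,  0.0008,  0.0008])) F [ 1.8 -0.5 -0.7] F.d 1.118404380666644 [ -3.9  14.5 -23.3 -63.2 -32.  -33.8]
```

The 2 N plunger friction is showing. I press on slowly towards the collar stop.

```bash
python3 -m inch '[[[-0.0008,0.0001,-0.0006],[0,0,0],0.0],[[-0.0016,0.0002,-0.0011],[0,0,0],0.0],[[-0.0024,0.0003,-0.0017],[0,0,0],0.0],[[-0.0028,0.0003,-0.002],[0,0,0],0.0],[[-0.0028,0.0003,-0.002],[0,0,0],0.0]]'; python3 chk.py .0; python3 -m inch '[[[-0.0004,0,-0.0003],[0,0,0],0.0],[[-0.0008,0.0001,-0.0006],[0,0,0],0.0],[[-0.0008,0.0001,-0.0006],[0,0,0],0.0]]'; python3 chk.py .0
```

```text
time_s: 12.85
ee_pos: [0.5363, 0.0261, 0.1324]
tcp_rot: [-128.9, -24.3, 101.2]
wrist_force: [2.5, -0.0, -0.7]
finger_gap: 0.0157
L -0.0002024228095990965 perp y 0.0001680878018383883 perp n 0.00013725084127370662 axis err deg [-0.1  -0.03  0.02]
tip perp [-0.0001  0.0003  0.0002] s -0.08120233566544453
to L 0.0 (array([ 0.0002, -0.0001,  0.    ]), array([-0.0017, -0.0005,  0.0004])) F [ 2.5 -0.  -0.7] F.d 1.6098846651303416 [ -4.1  14.5 -23.7 -63.7 -32.  -33.1]
time_s: 13.15
ee_pos: [0.536, 0.0261, 0.1322]
tcp_rot: [-129.0, -24.3, 101.2]
wrist_force: [3.1, -0.6, -0.5]
finger_gap: 0.0159
L -0.00053220404417795 perp y 0.00013941195986972576 perp n 8.302652502991175e-05 axis err deg [-0.09  0.03  0.05]
tip perp [0.     0.0003 0.    ] s -0.08153209649786955
to L 0.0 (array([ 0.0005, -0.0001,  0.0002]), array([-0.0015,  0.0006,  0.0008])) F [ 3.1 -0.6 -0.5] F.d 2.3182114228979147 [ -4.1  14.5 -23.7 -63.8 -31.9 -32.9]
```

```bash
for i in 1 2; do :; done; python3 -m inch '[[[-0.0004,0,-0.0003],[0,0,0],0.0],[[-0.0008,0.0001,-0.0006],[0,0,0],0.0],[[-0.0008,0.0001,-0.0006],[0,0,0],0.0]]'; python3 chk.py .0;python3 -m inch '[[[-0.0004,0,-0.0003],[0,0,0],0.0],[[-0.0008,0.0001,-0.0006],[0,0,0],0.0],[[-0.0008,0.0001,-0.0006],[0,0,0],0.0]]'; python3 chk.py .0
```

```text
time_s: 13.45
ee_pos: [0.536, 0.0261, 0.1322]
tcp_rot: [-129.1, -24.2, 101.3]
wrist_force: [5.4, -0.6, 1.0]
finger_gap: 0.0158
L -0.0005986635064458731 perp y 0.0001504493094427717 perp n 1.2870921423944715e-06 axis err deg [-0.08  0.12  0.07]
tip perp [ 0.0001  0.0003 -0.0001] s -0.08159835356432142
to L 0.0 (array([ 0.0005, -0.0001,  0.0003]), array([-0.0014,  0.0021,  0.0013])) F [ 5.4 -0.6  1. ] F.d 5.0429309564728175 [ -4.2  14.5 -23.7 -64.  -31.9 -32.7]
time_s: 13.75
ee_pos: [0.536, 0.0261, 0.1322]
tcp_rot: [-129.2, -24.2, 101.3]
wrist_force: [6.4, -0.6, 2.0]
finger_gap: 0.0157
L -0.0005955056330788599 perp y 0.00015341700577201425 perp n -6.476181320185224e-05 axis err deg [-0.07  0.21  0.1 ]
tip perp [ 0.0002  0.0003 -0.0003] s -0.08159476015188839
to L 0.0 (array([ 0.0005, -0.0001,  0.0003]), array([-0.0012,  0.0037,  0.0018])) F [ 6.4 -0.6  2. ] F.d 6.4416864981995365 [ -4.2  14.5 -23.8 -64.2 -31.9 -32.5]
```

Motion has stopped while the force rises, so the collar is against the mouth. I do one more firm push and look.

```bash
python3 -m inch '[[[-0.0008,0.0001,-0.0006],[0,0,0],0.0],[[-0.0016,0.0002,-0.0011],[0,0,0],0.0],[[-0.0016,0.0002,-0.0011],[0,0,0],0.0]]'; python3 chk.py .0; python3 snap.py s10 scene; python3 snap.py w10 wrist;python3 rodtool.py w10; python3 - <<'E'
from h import *
a=cv2.resize(cv2.imread('pics/s10.png')[180:270,220:350],None,fx=3,fy=3,interpolation=cv2.INTER_CUBIC);b=cv2.imread('pics/w10.png')[:270,80:430]
cv2.imwrite('pics/a10.png',np.hstack([a,b]))
E
```

```text
time_s: 14.05
ee_pos: [0.5359, 0.026, 0.1322]
tcp_rot: [-129.4, -24.1, 101.3]
wrist_force: [8.6, 0.5, 3.5]
finger_gap: 0.0151
L -0.0006189082071748216 perp y 0.00015730059273662273 perp n -0.000177493674104227 axis err deg [-0.05  0.39  0.16]
tip perp [ 0.0005  0.0004 -0.0006] s -0.0816166551024558
to L 0.0 (array([ 0.0006, -0.0001,  0.0003]), array([-0.0008,  0.0069,  0.0028])) F [8.6 0.5 3.5] F.d 8.896420335015481 [ -4.3  14.5 -23.8 -64.5 -31.8 -32.1]
14.05 [0.5359 0.026  0.1322] [-129.39  -24.15  101.29] [8.57 0.55 3.46] 0.015119647158268338 [ -4.3  14.5 -23.8 -64.5 -31.8 -32.1]
[[1.0, -0.0002, -0.0004, 0.0004], [-0.0004, 0.2537, -0.9673, -0.1419], [0.0003, 0.9673, 0.2537, 0.0709], [0.0, 0.0, 0.0, 1.0]]
14.1 [0.5359 0.0261 0.1322] [-129.39  -24.15  101.29] [8.91 1.08 4.  ] 0.01565853218000706 [ -4.3  14.5 -23.8 -64.5 -31.8 -32.1]
20 [ 0.0005 -0.0184  0.0999] xc -0.004 0.0203 218 274
50 [ 0.0005 -0.0178  0.0903] xc 0.0005 0.0295 219 297
80 [ 0.0005 -0.0169  0.0803] xc -0.0002 0.0291 219 294
110 [ 0.0005 -0.0163  0.0696] xc 0.0003 0.0308 219 296
140 [ 0.0005 -0.0183  0.0586] xc 0.0005 0.0274 224 292
155 [ 0.0005 -0.0172  0.0528] xc -0.0045 0.0185 223 269
162 [ 0.0005 -0.0179  0.0501] xc 0.0002 0.0283 223 292
166 [ 0.0005 -0.0162  0.0483] xc 0.0003 0.0295 222 293
170 [ 0.0005 -0.0177  0.047 ] xc 0.0002 0.0233 229 286
174 [ 0.0005 -0.013   0.0444] xc 0.0063 0.0141 255 288
180 [ 0.0005 -0.0134  0.042 ] xc 0.0007 0.0243 230 287
186 [ 0.0005 -0.0151  0.0399] xc -0.0038 0.0144 231 265
195 [ 0.0005 -0.011   0.035 ] xc 0.0007 0.0156 240 277
210 [ 0.0005 -0.0114  0.0286] xc 0.0032 0.0107 252 277
240 [ 0.0005 -0.0113  0.0149] xc 0.0011 0.0161 241 277
```

View pics/a10.png

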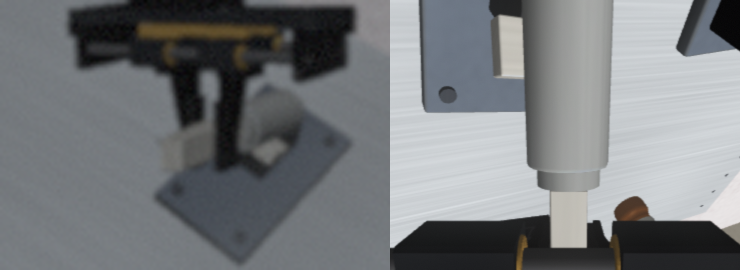

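The wrist view shows the collar flush against the tube's mouth (about (568,180) in the composite), with no gap and no slip. I draw it out.

```bash
python3 -m inch '[[[0.0081,-0.001,0.0057],[0,0,0],0.0],[[0.0203,-0.0025,0.0143],[0,0,0],0.0],[[0.0366,-0.0045,0.0258],[0,0,0],0.0],[[0.0569,-0.007,0.0402],[0,0,0],0.0],[[0.0772,-0.0096,0.0545],[0,0,0],0.0],[[0.0976,-0.0121,0.0688],[0,0,0],0.0],[[0.1138,-0.0141,0.0803],[0,0,0],0.0],[[0.1138,-0.0141,0.0803],[0,0,0],0.0]]'; python3 chk.py .13; python3 snap.py s11 scene;python3 snap.py w11 wrist;python3 rodtool.py w11|sed -n '2,4p;8,11p'
```

```text
time_s: 14.95
ee_pos: [0.6463, 0.0127, 0.2094]
tcp_rot: [-128.9, -24.2, 101.3]
wrist_force: [-0.7, 0.7, -1.1]
finger_gap: 0.0157
L 0.13476928506644054 perp y 0.00027349191954999355 perp n -0.0002814885800661405 axis err deg [-0.05 -0.09 -0.09]
tip perp [ 0.0001  0.0002 -0.0001] s 0.0537694179425937
to L 0.13 (array([-0.0041,  0.0002, -0.0024]), array([-0.0009, -0.0015, -0.0015])) F [-0.7  0.7 -1.1] F.d -1.2710793652116117 [ -0.5  16.7  -9.2 -47.8 -36.6 -54.4]
14.95 [0.6463 0.0127 0.2094] [-128.87  -24.25  101.33] [-0.69  0.73 -1.11] 0.01566849433004417 [ -0.5  16.7  -9.2 -47.8 -36.6 -54.4]
[[1.0, -0.0002, -0.0004, 0.0004], [-0.0004, 0.2537, -0.9673, -0.1419], [0.0003, 0.9673, 0.2537, 0.0709], [0.0, 0.0, 0.0, 1.0]]
15.0 [0.6448 0.013  0.2081] [-128.72  -24.34  101.26] [-1.45  0.9  -2.12] 0.01582038050674861 [ -0.5  16.7  -9.3 -47.9 -36.6 -54.3]
50 [ 0.0005 -0.0062  0.0922] xc 0.0005 0.0097 246 270
80 [ 0.0005 -0.0058  0.0811] xc 0.0002 0.0094 246 269
110 [ 0.0005 -0.005   0.0695] xc 0.0 0.0083 247 267
166 [ 0.0005 -0.0044  0.0462] xc 0.0004 0.0272 227 289
170 [ 0.0005 -0.0103  0.0456] xc 0.0008 0.0262 228 289
174 [ 0.0005 -0.0153  0.0449] xc 0.0005 0.0228 231 285
180 [ 0.0005 -0.0138  0.0421] xc 0.0002 0.0243 229 286
```

The rod is out and the grip is unchanged. I plan the way to the reader.

```bash
python3 - <<'E'
from path import *
s=env.get_state();T=tool(s)
Rd,_=Rt(-7.05,0);Rr,dr=Rt(ryaw,0)
A0=(T[:3,3]+[-.003,0,.09],T[:3,:3])
A=(np.array([.60,.06,.30]),Rd)
rd=lambda off,dz:(beam+(.074+off)*dr+[0,0,dz]-Rr@RT,Rr)
for o in ((.06,.15),(.06,0),(0,0)):print(rd(*o)[0])
sim([(T[:3,3],T[:3,:3]),A0,A,rd(.06,.15),rd(.06,0),rd(0,0)],s["joint_positions"],3)
E
```

```text
[0.64026668 0.25160177 0.2614    ]
[0.64026668 0.25160177 0.1114    ]
[0.58048596 0.24647675 0.1114    ]
seg rotvec [0. 0. 0.] shift [-0.003  0.     0.09 ]
[  0.3  14.5  -8.2 -44.4 -38.4 -59.2] 0.0
[  1.   12.6  -6.9 -41.5 -40.3 -63.3] 0.0
[  1.6  10.8  -5.4 -38.8 -42.5 -67.2] 0.0
seg rotvec [-0.433   0.649  -0.1587] shift [-0.041   0.047   0.0025]
[ 11.   10.8  -6.3 -17.3 -47.  -92.9] 0.0
[  16.9   13.4   -3.2   -5.4  -59.2 -108.7] 0.0
[  21.1   18.     2.5   -0.   -74.4 -118.1] 0.0
seg rotvec [0.     0.     0.2086] shift [ 0.0403  0.1916 -0.0386]
[  26.2   20.7    4.5   -0.   -73.8 -119.3] 0.0
[  30.8   24.     7.7   -0.   -73.7 -119.9] 0.0
[  34.9   27.7   11.9   -0.   -74.2 -120. ] 0.0
seg rotvec [0. 0. 0.] shift [ 0.    0.   -0.15]
[  34.9   29.4    7.5   -0.   -68.1 -120. ] 0.0
[  34.9   31.5    3.8   -0.   -62.3 -120. ] 0.0
[  34.9   34.1    0.7   -0.   -56.5 -120. ] 0.0
seg rotvec [0. 0. 0.] shift [-0.0598 -0.0051  0.    ]
[  35.8   32.5   -2.4   -0.   -55.1 -120.9] 0.0
[  36.7   30.8   -5.5   -0.   -53.7 -121.8] 0.0
[  37.7   29.2   -8.4   -0.   -52.4 -122.8] 0.0
```

```bash
python3 -m inch '[[[-0.001,0,0.03],[0,0,0],0.0],[[-0.002,0,0.06],[0,0,0],0.0],[[-0.003,0,0.09],[0,0,0],0.0],[[-0.003,0,0.09],[0,0,0],0.0]]'; python3 -m inch '[[[-0.006,0.007,0],[-0.0619,0.0927,-0.0227],0.0],[[-0.012,0.013,0],[-0.1237,0.1854,-0.0453],0.0],[[-0.018,0.02,0.001],[-0.1856,0.2781,-0.068],0.0],[[-0.023,0.027,0.001],[-0.2474,0.3709,-0.0907],0.0],[[-0.029,0.034,0.002],[-0.3093,0.4636,-0.1134],0.0],[[-0.035,0.04,0.002],[-0.3711,0.5563,-0.136],0.0],[[-0.041,0.047,0.0025],[-0.433,0.649,-0.1587],0.0],[[-0.041,0.047,0.0025],[-0.433,0.649,-0.1587],0.0]]'; python3 - <<'E'
from path import *
s=env.get_state();T=tool(s);print(s["joint_positions"].round(1),s["ee_pos"])
Rr,dr=Rt(ryaw,0)
print(go(beam+(.074+.06)*dr+[0,0,.15],Rr,s))
E
```

```text
time_s: 15.45
ee_pos: [0.6429, 0.0125, 0.3036]
tcp_rot: [-129.3, -24.2, 101.5]
wrist_force: [0.2, -0.4, -2.1]
finger_gap: 0.0159
time_s: 16.25
ee_pos: [0.6015, 0.0612, 0.2985]
tcp_rot: [-89.9, 0.2, 83.2]
wrist_force: [-0.1, 0.1, -1.4]
finger_gap: 0.0156
[ 2.12e+01  1.83e+01  2.70e+00  1.00e-01 -7.45e+01 -1.18e+02] [0.60148367 0.06124176 0.29852676]
(array([0.64026668, 0.25160177, 0.2614    ]), array([ 0.0388,  0.1904, -0.0371]), array([ 0.0029, -0.0024,  0.2041]))
```

```bash
python3 -m inch '[[[0.008,0.04,0],[0,0,0.05],0.0],[[0.016,0.08,0],[0,0,0.1],0.0],[[0.024,0.12,0],[0,0,0.15],0.0],[[0.032,0.16,-0.01],[0,0,0.2],0.0],[[0.0388,0.1904,-0.02],[0.002,-0.002,0.2041],0.0],[[0.0388,0.1904,-0.0371],[0.002,-0.002,0.2041],0.0],[[0.0388,0.1904,-0.0371],[0.002,-0.002,0.2041],0.0],[[0.0388,0.1904,-0.0371],[0.002,-0.002,0.2041],0.0]]'; python3 - <<'E'
from path import *
s=env.get_state();print(s["joint_positions"].round(1),s["ee_pos"],s["tcp_rot"])
Rr,dr=Rt(ryaw,0)
print(go(beam+(.074+.06)*dr+[0,0,.0],Rr,s))
E
python3 snap.py w12 wrist; python3 snap.py t12 top; python3 snap.py s12 scene
python3 - <<'E'
from h import *
f=load("pics/w12.npz");P=pts(f,f["T"])
print(f["mount"][:3,3])
C=[]
m=(P[...,2]>.138)&(P[...,2]<.152);m[225:]=0
k,lab,st,ce=cv2.connectedComponentsWithStats(m.astype(np.uint8))
for i in range(1,k):
    if st[i,4]>80:
        Q=P[lab==i];r=cv2.minAreaRect((Q[:,:2]*1000).astype(np.float32));print("post top",st[i],Q.mean(0),r)
E
```

```text
time_s: 17.05
ee_pos: [0.6404, 0.2487, 0.2642]
tcp_rot: [-90.3, -0.0, 94.7]
wrist_force: [0.0, -0.6, -1.5]
finger_gap: 0.0156
[ 3.47e+01  2.75e+01  1.18e+01  1.00e-01 -7.41e+01 -1.20e+02] [0.64037    0.24869902 0.26424098] [-9.02727812e+01 -1.88348941e-02  9.47283461e+01]
(array([0.64026668, 0.25160177, 0.1114    ]), array([-1.000e-04,  2.900e-03, -1.528e-01]), array([-0.0007,  0.0047,  0.003 ]))
[[1.0, -0.0004, -0.0002, 0.0], [-0.0001, 0.2538, -0.9673, -0.1406], [0.0004, 0.9673, 0.2538, 0.0716], [0.0, 0.0, 0.0, 1.0]]
17.05 [0.6404 0.2487 0.2642] [-9.027e+01 -2.000e-02  9.473e+01] [ 0.03 -0.61 -1.49] 0.015616747028120158 [ 3.47e+01  2.75e+01  1.18e+01  1.00e-01 -7.41e+01 -1.20e+02]
17.1 [0.6409 0.2488 0.2655] [-9.040e+01 -7.000e-02  9.471e+01] [-0.3  -0.37 -1.51] 0.01587608295037208 [ 3.47e+01  2.74e+01  1.19e+01  1.00e-01 -7.41e+01 -1.20e+02]
17.15 [0.6412 0.2488 0.2662] [-90.47  -0.11  94.7 ] [ 0.59 -0.09 -1.13] 0.015410227627657001 [  34.7   27.4   12.     0.2  -74.1 -120.1]
[ 1.96717238e-05 -1.40564630e-01  7.16052319e-02]
```

View pics/w12.png

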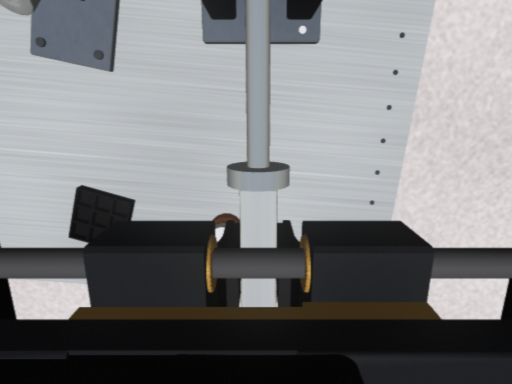

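View pics/s12.png

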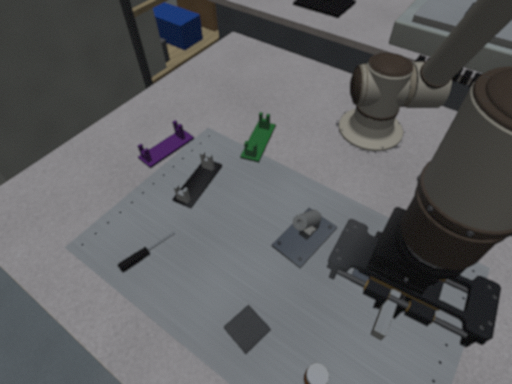

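View pics/t12.png

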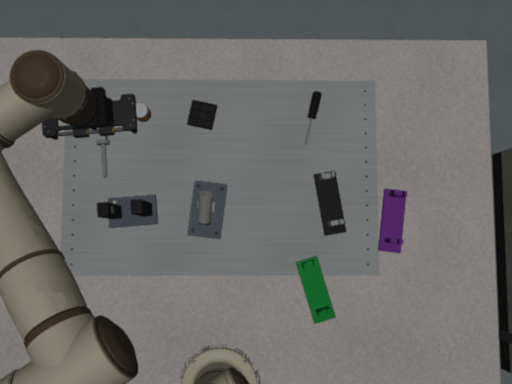

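The top view now shows the rod unobstructed: collar at (103,140), tip at (105,178), reader base at (132,211). I lower to beam height, still outside the posts.

```bash
python3 -m inch '[[[-0.0005,0.0027,-0.04],[0,0.003,0.003],0.0],[[-0.0005,0.0027,-0.08],[0,0.003,0.003],0.0],[[-0.0005,0.0027,-0.12],[0,0.003,0.003],0.0],[[-0.0005,0.0027,-0.14],[0,0.003,0.003],0.0],[[-0.0005,0.0027,-0.1528],[0,0.003,0.003],0.0],[[-0.0005,0.0027,-0.1528],[0,0.003,0.003],0.0],[[-0.0005,0.0027,-0.1528],[0,0.003,0.003],0.0]]';python3 -m inch '[[[0,0,0],[0,0,0],0.0],[[0,0,0],[0,0,0],0.0]]'; cat > chr.py <<'E'
import sys
from path import *
off=float(sys.argv[1]);s=env.get_state();Rr,dr=Rt(ryaw,0)
T=tool(s);o=T[:3,3]+T[:3,:3]@RT;tip=o+T[:3,:3]@[0,0,.074];e=tip-beam
print("tip err x,y,z",(e@dr).round(4),(e@[-dr[1],dr[0],0]).round(4),e[2].round(4))
print(go(beam+(.074+off)*dr,Rr,s),s["wrist_force"].round(1))
E
python3 chr.py 0; python3 snap.py t13 top; python3 snap.py w13 wrist; python3 - <<'E'
from h import *
f=load("pics/t13.npz")
cv2.imwrite('pics/t13c.png',cv2.resize(cv2.imread('pics/t13.png')[130:240,80:170],None,fx=5,fy=5,interpolation=cv2.INTER_CUBIC))
E
```

```text
time_s: 17.9
ee_pos: [0.6416, 0.2528, 0.1143]
tcp_rot: [-90.4, -0.1, 94.9]
wrist_force: [0.9, -0.4, -1.0]
finger_gap: 0.0155
time_s: 18.1
ee_pos: [0.6413, 0.253, 0.1144]
tcp_rot: [-90.4, -0.2, 94.9]
wrist_force: [0.1, -0.0, -1.7]
finger_gap: 0.0159
tip err x,y,z 0.0611 0.0013 0.0021
(array([0.58048596, 0.24647675, 0.1114    ]), array([-0.0608, -0.0066, -0.003 ]), array([-0.0035,  0.0068, -0.0004])) [ 0.1 -0.  -1.7]
18.1 [0.6413 0.253  0.1144] [-90.4   -0.17  94.92] [ 0.1  -0.   -1.75] 0.015887836922401623 [ 3.500e+01  3.390e+01  8.000e-01  1.000e-01 -5.640e+01 -1.201e+02]
[[1.0, -0.0004, -0.0002, 0.0], [-0.0001, 0.2538, -0.9673, -0.1406], [0.0004, 0.9673, 0.2538, 0.0716], [0.0, 0.0, 0.0, 1.0]]
18.15 [0.641  0.2529 0.114 ] [-90.36  -0.15  94.92] [ 0.1   0.39 -1.19] 0.015475632213120264 [ 3.500e+01  3.390e+01  7.000e-01  1.000e-01 -5.640e+01 -1.201e+02]
```

View pics/t13c.png

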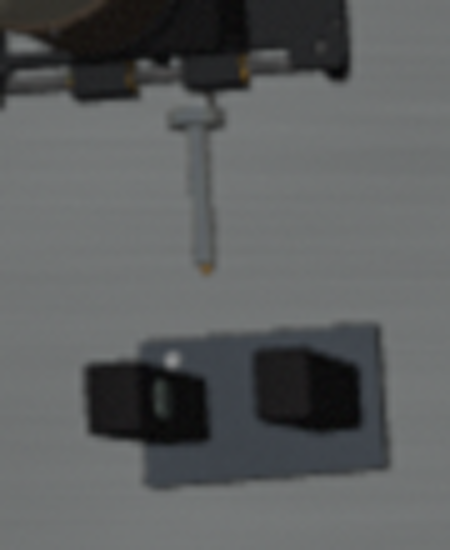

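View pics/w13.png

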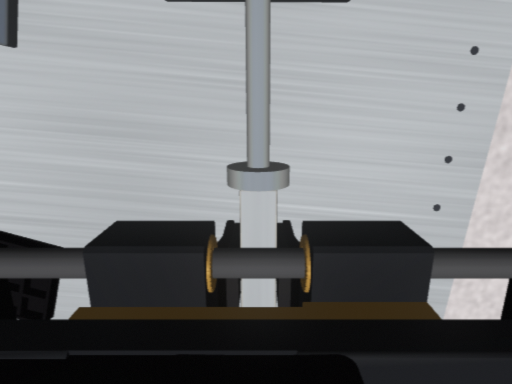

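```bash
cat > topm.py <<'E'
import sys
from path import *
f=load(f"pics/{sys.argv[1]}.npz");P=pts(f);im=f["frame"].astype(int)
m=(P[...,2]>.136)&(P[...,2]<.154);m[:195]=0;m[:,170:]=0;m[:,:80]=0;m[235:]=0
k,lab,st,ce=cv2.connectedComponentsWithStats(m.astype(np.uint8));C=[]
for i in range(1,k):
    if st[i,4]>40:
        Q=np.array([ray(f,u,v,.145) for v,u in np.argwhere(lab==i)]);r=cv2.minAreaRect((Q[:,:2]*1000).astype(np.float32));print("post",st[i],np.array(r[0]),r[1],r[2]);C.append(Q.mean(0))
C=np.array(C)
if len(C)==2:
    print("mid",C.mean(0),"sep",np.linalg.norm(C[0]-C[1])); v=C[0]-C[1]; v=v if v[1]>0 else -v; print("yaw",np.degrees(np.arctan2(-v[0],v[1])))
# brass
b=(im[...,0]-im[...,2]>35);b[:150]=0;b[:,:90]=0;b[:,150:]=0;b[230:]=0
a=np.argwhere(b)
if len(a):
    print("brass px rows",a[:,0].min(),a[:,0].max(),"cols",a[:,1].min(),a[:,1].max(),len(a))
    u=a[:,1].mean();v=a[:,0].mean();print("brass centre",ray(f,u,v,.112))
    print("brass end",ray(f,u,a[:,0].max()+.5,.11))
# shaft centre line by depth >.09
s=env.get_state();T=tool(s);o=T[:3,3]+T[:3,:3]@RT
tip=o+T[:3,:3]@[0,0,.074];print("tool-predicted tip",tip.round(4),"px",proj(f,tip),"collar px",proj(f,o))
E
python3 topm.py t13
```

```text
post [130 199  13  15 176] [467.62594604 195.28198242] (34.43621063232422, 29.03239631652832) 1.1618057489395142
post [ 96 202  13  15 179] [460.30221558 277.1930542 ] (34.50119400024414, 28.95783233642578) 1.501588225364685
mid [0.46401604 0.2359975  0.145     ] sep 0.0816762286319229
yaw 4.8742131141797005
brass px rows 183 183 cols 121 121 1
brass centre [0.52732114 0.24145284 0.112     ]
brass end [0.52628276 0.24194371 0.11      ]
tool-predicted tip [0.521  0.2428 0.1116] px (np.float64(120.42577974186656), np.float64(185.52886011127146)) collar px (np.float64(118.55219283722843), np.float64(156.32425499182102))
```

The top camera puts the reader 3.4 mm further in x than the wrist camera did. It shows the tip off by about the same amount, so relative to each other they agree. I slide in partway.

```bash
python3 -m inch '[[[0,-0.0014,-0.003],[-0.0035,0.0065,0],0.0],[[-0.01,-0.0023,-0.003],[-0.0035,0.0065,0],0.0],[[-0.02,-0.0032,-0.003],[-0.0035,0.0065,0],0.0],[[-0.03,-0.004,-0.003],[-0.0035,0.0065,0],0.0],[[-0.03,-0.004,-0.003],[-0.0035,0.0065,0],0.0],[[-0.03,-0.004,-0.003],[-0.0035,0.0065,0],0.0],[[-0.03,-0.004,-0.003],[-0.0035,0.0065,0],0.0]]'; python3 chr.py 0
```

```text
time_s: 18.9
ee_pos: [0.6108, 0.2488, 0.1098]
tcp_rot: [-89.9, 0.1, 94.9]
wrist_force: [-0.3, -0.2, -1.2]
finger_gap: 0.0155
tip err x,y,z 0.0304 -0.0003 -0.0014
(array([0.58048596, 0.24647675, 0.1114    ]), array([-0.0303, -0.0023,  0.0016]), array([ 0.0014, -0.0018, -0.0005])) [-0.3 -0.2 -1.2]
```

```bash
python3 -m inch '[[[-0.01,-0.001,0.0008],[0.001,-0.001,0],0.0],[[-0.02,-0.0016,0.001],[0.001,-0.001,0],0.0],[[-0.0303,-0.0023,0.001],[0.001,-0.001,0],0.0],[[-0.0303,-0.0023,0.001],[0.001,-0.001,0],0.0],[[-0.0303,-0.0023,0.001],[0.001,-0.001,0],0.0],[[-0.0303,-0.0023,0.001],[0.001,-0.001,0],0.0]]'; python3 -m inch '[[[0,0,0],[0,0,0],0.0],[[0,0,0],[0,0,0],0.0],[[0,0,0],[0,0,0],0.0]]'; python3 chr.py 0;python3 snap.py t14 top;python3 chr.py 0; python3 topm.py t14;python3 snap.py s14 scene; python3 snap.py w14 wrist; python3 rodtool.py w14;python3 - <<'E'
from h import *
a=cv2.resize(cv2.imread('pics/t14.png')[140:240,80:180],None,fx=4,fy=4,interpolation=cv2.INTER_CUBIC)
b=cv2.resize(cv2.imread('pics/s14.png')[210:310,330:430],None,fx=4,fy=4,interpolation=cv2.INTER_CUBIC)
cv2.imwrite('pics/a14.png',np.hstack([a,b]))
E
```

```text
time_s: 19.5
ee_pos: [0.5805, 0.2465, 0.1107]
tcp_rot: [-89.9, 0.0, 94.9]
wrist_force: [-0.6, -0.5, -1.8]
finger_gap: 0.0155
time_s: 19.8
ee_pos: [0.5804, 0.2463, 0.1103]
tcp_rot: [-89.9, 0.0, 94.9]
wrist_force: [-0.2, 0.5, -1.2]
finger_gap: 0.0155
tip err x,y,z -0.0002 -0.0002 -0.0009
(array([0.58048596, 0.24647675, 0.1114    ]), array([0.0001, 0.0002, 0.0011]), array([ 0.0008, -0.0016, -0.0002])) [-0.2  0.5 -1.2]
19.8 [0.5804 0.2463 0.1103] [-8.990e+01  4.000e-02  9.491e+01] [-0.19  0.48 -1.17] 0.015516448645696556 [  37.7   29.3   -8.4   -0.   -52.4 -122.7]
tip err x,y,z -0.0002 -0.0002 -0.0008
(array([0.58048596, 0.24647675, 0.1114    ]), array([0.0002, 0.0002, 0.001 ]), array([ 0.0008, -0.0016, -0.0002])) [-0.2 -1.  -2.2]
post [130 199  13  15 174] [467.62359619 195.27426147] (34.48175811767578, 28.985349655151367) 1.2817974090576172
post [ 96 202  13  15 177] [460.30221558 277.1930542 ] (34.50119400024414, 28.95783233642578) 1.501588225364685
mid [0.46401722 0.23605708 0.145     ] sep 0.08160527758455999
yaw 4.933421465184416
brass px rows 167 208 cols 123 130 3
brass centre [0
[... 782 characters left out ...]
 270
80 [ 0.     -0.0028  0.0819] xc 0.0 0.01 246 270
110 [ 0.     -0.0042  0.0702] xc 0.0 0.0092 247 269
140 [ 0.     -0.0036  0.058 ] xc 0.0 0.0095 247 269
155 [ 0.     -0.0034  0.0517] xc 0.0 0.0096 247 269
162 [ 0.     -0.0025  0.0485] xc 0.0 0.0097 247 269
166 [ 0.     -0.0032  0.0469] xc 0.0 0.0274 227 289
170 [ 0.     -0.0095  0.0464] xc 0.0003 0.0264 228 289
174 [ 0.     -0.0113  0.0451] xc -0.0005 0.0238 229 285
180 [ 0.     -0.0125  0.0428] xc 0.0003 0.0244 230 287
186 [ 0.     -0.0121  0.0402] xc 0.0003 0.0244 230 287
195 [ 0.     -0.01    0.0358] xc 0.0003 0.0157 240 277
210 [ 0.     -0.0094  0.0291] xc -0.0011 0.0132 240 271
240 [ 0.     -0.0098  0.0155] xc 0.0003 0.0153 241 276
```

View pics/a14.png

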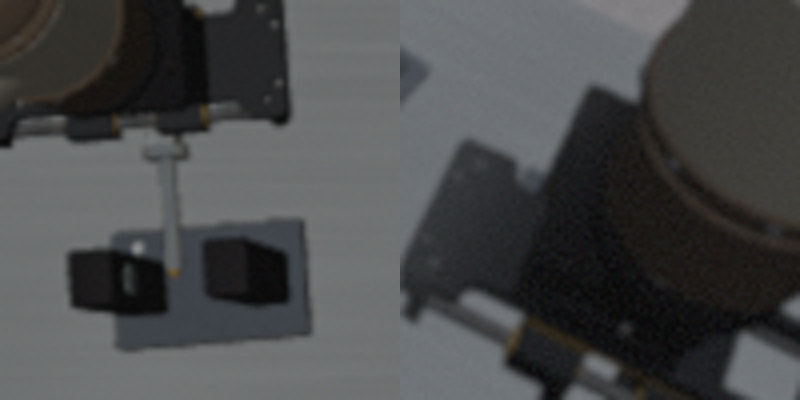

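```bash
python3 - <<'E'
from path import *
f=load("pics/t14.npz");im=f["frame"].astype(int)
for r in range(202,214):print(r,[tuple(im[r,c]) for c in range(120,127)])
Rr,dr=Rt(ryaw,0);mid=np.array([.4640,.2360,.11])
for v in (207.5,208.,208.5,209):
    e=ray(f,122.9,v,.11)-mid;print(v,(e@dr).round(4),(e@[-dr[1],dr[0],0]).round(4))
# depth of shaft in top view
P=pts(f)
for r in range(182,208,4):print(r,P[r,122].round(4),P[r,121].round(4))
E
```

```text
202 [(np.int64(61), np.int64(65), np.int64(71)), (np.int64(84), np.int64(88), np.int64(88)), (np.int64(93), np.int64(97), np.int64(99)), (np.int64(93), np.int64(98), np.int64(100)), (np.int64(82), np.int64(85), np.int64(84)), (np.int64(68), np.int64(71), np.int64(73)), (np.int64(63), np.int64(68), np.int64(75))]
203 [(np.int64(64), np.int64(68), np.int64(74)), (np.int64(84), np.int64(89), np.int64(89)), (np.int64(93), np.int64(98), np.int64(99)), (np.int64(94), np.int64(98), np.int64(100)), (np.int64(84), np.int64(87), np.int64(87)), (np.int64(68), np.int64(71), np.int64(74)), (np.int64(62), np.int64(68), np.int64(73))]
204 [(np.int64(62), np.int64(67), np.int64(72)), (np.int64(86), np.int64(89), np.int64(88)), (np.int64(94), np.int64(98), np.int64(100)), (np.int64(93), np.int64(98), np.int64(101)), (np.int64(85), np.int64(86), np.int64(86)), (np.int64(68), np.int64(70), np.int64(71)), (np.int64(60), np.int64(65), np.int64(70))]
205 [(np.int64(44), np.int64(47), np.int64(49)), (np.int64(82), np.int64(85), np.int64(83)), (np.int64(94), np.int64(98), np.int64(99)), (np.int64(93), np.in
[... 2396 characters left out ...]
), (np.int64(30), np.int64(33), np.int64(36)), (np.int64(54), np.int64(58), np.int64(63)), (np.int64(61), np.int64(67), np.int64(72)), (np.int64(62), np.int64(66), np.int64(72)), (np.int64(61), np.int64(67), np.int64(72)), (np.int64(63), np.int64(68), np.int64(73))]
207.5 0.0021 -0.0004
208.0 0.0008 -0.0003
208.5 -0.0004 -0.0002
209 -0.0017 -0.0002
182 [0.5299 0.2391 0.1116] [0.5293 0.2403 0.1167]
186 [0.5199 0.239  0.111 ] [0.5198 0.2414 0.1115]
190 [0.5095 0.2378 0.1149] [0.5096 0.2406 0.1136]
194 [0.5    0.2393 0.1082] [0.4996 0.2404 0.1134]
198 [0.4896 0.2379 0.1126] [0.4894 0.2396 0.1157]
202 [0.4794 0.2369 0.1158] [0.4795 0.2398 0.1141]
206 [0.4696 0.2371 0.1138] [0.4696 0.2397 0.1136]
```

The top view puts the tip within about 1 mm of the post midline in x and within 0.3 mm in y. About 4 mm of brass is showing, which matches a plunger reading near 9 mm. I make a final 1 mm height trim and settle.

```bash
python3 -m inch '[[[0.0004,0.0002,0.001],[0.0008,-0.0016,0],0.0],[[0.0004,0.0002,0.001],[0.0008,-0.0016,0],0.0],[[0.0004,0.0002,0.001],[0.0008,-0.0016,0],0.0],[[0.0004,0.0002,0.001],[0.0008,-0.0016,0],0.0],[[0.0004,0.0002,0.001],[0.0008,-0.0016,0],0.0],[[0.0004,0.0002,0.001],[0.0008,-0.0016,0],0.0],[[0.0004,0.0002,0.001],[0.0008,-0.0016,0],0.0],[[0.0004,0.0002,0.001],[0.0008,-0.0016,0],0.0]]'; python3 -m inch '[[[0,0,0],[0,0,0],0.0],[[0,0,0],[0,0,0],0.0],[[0,0,0],[0,0,0],0.0],[[0,0,0],[0,0,0],0.0]]'; python3 chr.py 0; python3 snap.py t15 top; python3 chr.py 0; python3 snap.py s15 scene;python3 - <<'E'
from h import *
a=load('pics/t15.npz')['frame'].astype(int);b=load('pics/top0.npz')['frame'].astype(int)
for n,(u,v) in dict(tray=(203,115),jar=(142,112),driver=(313,117)).items():
    print(n,abs(a-b)[v-22:v+23,u-15:u+16].max(2).mean())
E
```

```text
time_s: 20.75
ee_pos: [0.5806, 0.2465, 0.1115]
tcp_rot: [-90.0, -0.0, 94.9]
wrist_force: [0.1, 0.6, -1.7]
finger_gap: 0.0161
time_s: 21.15
ee_pos: [0.5806, 0.2465, 0.1115]
tcp_rot: [-90.0, -0.0, 94.9]
wrist_force: [-0.0, 0.5, -1.7]
finger_gap: 0.0156
tip err x,y,z 0.0001 -0.0001 0.0001
(array([0.58048596, 0.24647675, 0.1114    ]), array([-0.0001, -0.    , -0.0001]), array([-0.    ,  0.    , -0.0004])) [-0.   0.5 -1.7]
21.15 [0.5806 0.2465 0.1115] [-90.    -0.    94.92] [-0.03  0.49 -1.71] 0.01562982784015788 [  37.7   29.3   -8.4    0.   -52.4 -122.8]
tip err x,y,z 0.0001 -0.0 0.0001
(array([0.58048596, 0.24647675, 0.1114    ]), array([-0.0001,  0.    , -0.0001]), array([-0.0001,  0.0001, -0.0002])) [ 0.3 -0.1 -1.9]
21.2 [0.5806 0.2465 0.1115] [-90.    -0.    94.91] [ 0.27 -0.07 -1.88] 0.01580786744745638 [  37.7   29.3   -8.4   -0.   -52.4 -122.8]
tray 3.3591397849462368
jar 4.513978494623656
driver 4.134767025089606
```

View pics/t15.png

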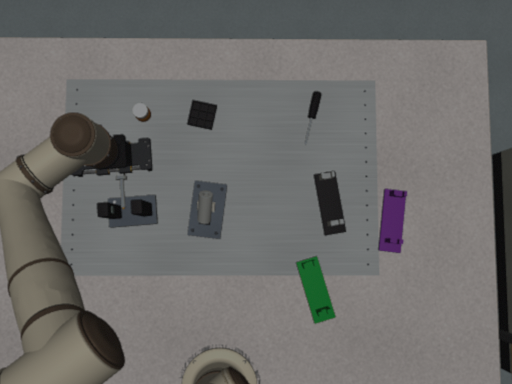

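The top view shows the rod at about (122,195) between the posts at (108,210) and (142,208). The jar, tray and driver are where they started, and the wrist force is only the rod's weight. I hand in.

```bash
python3 -c "
from bench import env
print(env.sign_off())"
```

```text
the job is handed in; nothing more can be done
None
```

I gauged the tube, drew the rod right out, and handed the job in at about 21 s with the rod held level in the reader's gap.

- **Gauging:** I pushed until the rod stopped moving and the force along it reached about 9 N. The wrist picture showed the collar flush with the mouth. The stop came 0.6 mm past where I expected it, which is within the camera calibration.
- **Arm limits:** My first approach to the tube stopped at the joint 5 and 6 limits. I backed off and inserted the rod rolled 30° about its own axis.
- **Final position:** From the arm's pose, the tip is within about 0.2 mm of the beam point I measured, assuming the plunger was pushed in 9 mm. Just before a last trim of about 1 mm, the top picture put the tip about 1 mm from the line between the posts and showed roughly 4 mm of brass, which fits a 9 mm reading. The rod points along the reader's x to within about 0.1°.
- **Disagreement between cameras:** The top and wrist cameras differ by 3.4 mm on the reader's position in x. The top camera showed the tip shifted by about the same amount, so I used the wrist camera's position and left it uncorrected.
- **Grip and surroundings:** The grip showed no slip, and the wrist force was about 1.7 N at the end, little more than the rod's weight. Nothing was touching the reader, and the tray, jar and screwdriver look unmoved.

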